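# Latch the spread tub in its holder

## Robot

A 6-joint arm with a two-finger parallel gripper is mounted at the origin on a cart in front of the work surface, level with it; the furniture and walls round the work are solid. World frame = base frame: x ahead of the robot, y to its left, z up, the work surface at z = 0. Lengths are in mm, angles in rad, forces in N, time in s.
With the tool pointing down it reaches from about 425 to 1125 mm from the base axis. Payload 14.9 kg.
Tool frame: the origin (TCP) lies midway between the tips of the shut fingers; the grasp point (between the pads) lies 19 mm behind it; z points along the fingers, y is the line along which they close (so a half turn about z gives the same grasp; the last joint's range is limited). The gripper opens to 91 mm and grips with 3 to 60 N. Pads are 32 mm wide; open, the fingers measure 118 mm over their backs; the gripper's body (76 mm by 178 mm) begins 60 mm behind the grasp point.
Start: joints at [-1.284, 0.379, 1.734, -0, 1.028, -0.033], TCP at [220.059, -664.524, 213.932] pointing down, gripper open.
Joint ranges: [-2.77, 2.77], [-0.74, 2.19], [0, 2.66], [-1.06, 4.2], [0.31, 2.87], [-3.08, 3.08]. Speed limits (rad/s): [1.89, 1.89, 2.39, 3.14, 3.14, 3.14].

## Interface

Orientations are given as a unit quaternion [x, y, z, w].
In Python, from plant import robot gives the robot as it stands. The module is installed in compiled form; this text tells all that it offers.
- The arm moves only by the tool apply_moves, never from a script. Its argument "plan" is a list of rows, each an object with "linear": the shift along the tool's x, y, z in cm, a list of three; "rotation": the turn, a rotation vector about the tool's x, y, z in rad, a list of three; "gripper": the opening in per cent of the stroke, from 0 (shut) to 100 (fully open). A call has 1 to 12 rows; each row is the pose to reach, as a shift and turn from the pose commanded when the call began, along the tool's axes at that moment; what a row does not reach only later rows make up. A row lasts 1/10 s, in which the tool goes at most 50 mm and 8.59 degrees, less where a joint would pass 70% of its speed; a pose out of reach is approached as far as the arm can. A call with a gripper value outside its range is refused whole. The fingers move at their own pace and stop on an object; "newtons" is the grip in N (left out, the last holds). Time passes only in rows, so rows that repeat a pose let the fingers close. It gives the time, the measured TCP pose, the force, the opening and the grip force at its end, in the units of the state.
- robot.state(): the state, without advancing time (a new reading comes with each control period).
- robot.snapshot(name): name is "scene" or "top" or "wrist"; returns (picture, depth): 384x512x3 uint8, red, green, blue; 384x512 float32, mm along the optical axis (not along the pixel's ray), 0 where there is no reading.
- robot.camera_info(name): a dict with "mtx" (3x3 intrinsics, pixels), "origin" and "rotation" of the camera in the world. Camera axes: x right, y up, looking along -z (the intrinsics and any distortion apply to the point x, -y, -z); pixel columns grow to the right and rows downward; lengths in mm; the calibration is good to about 2 mm. The wrist camera is an equidistant fisheye: a pixel r from the principal point sees the ray r / f radians off the axis. A picture is of the moment at which its call begins: read the wrist's pose just before it. camera_info takes no time and is no camera call; for the wrist camera it gives the pose at the moment of the call.
- robot.job_done(): hands the job in; it is judged then, once.
The state is a dict: "time": time; "joints": joint angles; "joint_velocities": joint speeds; "joint_efforts": joint torques, N m; "tool_pos": TCP position; "orientation": TCP orientation; "force": force on the tool from outside, world axes, zero at the start; "moment": the same for the moment, N m; "gripper_width": finger opening in mm; "gripper_force": force on a finger pad.
Only numpy, scipy, OpenCV 4.12 (cv2) and the standard library are available. Lean on these libraries where they do the work, as an engineer would, in place of code of your own. Each camera call takes 0.05 s, during which the arm holds its last target. There are 200 camera calls.

## Task

Push the flat lidded tub back along its holder until it is fully home against the back stop, then flip the two toggle latches, left and right in either order, over toward the tub so that each snaps down and bars the tub's near edge. Do it all by pushing with the fingertips: do not lift or tip the tub, and leave the things standing around where they are.

Things in the scene. Friction and masses are not known exactly. Their poses are not given: they have to be found in the camera images.
- holder: Steel tub holder fixed on the worktop, 170 mm long. Origin on the worktop; x points to the back stop (away from the robot), y left, z up. 4 mm base plate, x -80 to 90 mm; side rails 40 mm high, inner faces y +-68 mm, open at the front. At x -25, y +-98 mm stand two latch posts, 30 mm along x, 26 mm along y, 88 mm high; pivot pins along x at height 75 mm.
- back_stop (a point): Middle of the back stop's front face, 52 mm above the worktop, at x = 81 mm of the holder. The stop is an upright steel plate 66 mm high. A tub that is fully home touches it; the tub's origin is then at x = 34 mm, y about 0 of the holder, and it cannot go farther.
- tub: Loose flat tub with its lid on, 96 (its x) x 137 x 53 mm, 0.2 to 0.4 kg; origin: centre of its underside. It stands on the base plate between the rails (3 mm play each side), slides along them and starts 25 to 60 mm short of fully home. Its x is along the holder's. The lid is fixed.
- tub_near_edge (a point): Middle of the tub's near face at lid height, 47 mm before the tub's origin, 52 mm above the worktop: the place to push. The lid's upright edge spans 48 to 57 mm above the worktop (57 is the tub's top); the face below is a few mm farther in.
- latch_left (a joint): Left toggle latch, hinged about the holder's x, rad: 0 open (handle leans 0.6 rad outward, finger raised), 0.6 upright, 1.2 latched (handle leans inward over the tub, finger down). Its heavy head falls from upright to the nearer end: pushed past upright it snaps over by itself. Push the handle toward the holder's -y; about 1.5 N at first, none at upright.
- latch_left_knob (a point): Centre of the heavy steel head, a rounded cylinder 28 mm thick and 56 mm long, of the left latch's handle, 75 mm from the pivot; below it a 10 mm rod. In the holder's frame x -25 mm; y +140 mm open, +98 upright, +56 latched; height 137 mm at both ends, 150 upright.
- latch_left_tooth (a point): End of the tooth on the left latch's finger (12 mm thick; 46 mm from the pivot across, 33 mm down when latched). Latched, it is 42 mm above the worktop, some 5 mm in front of the near edge of a tub that is home; it lands on a tub that is not.
- latch_right (a joint): Right toggle latch, hinged about the holder's x, rad: 0 open (handle leans 0.6 rad outward, finger raised), 0.6 upright, 1.2 latched (handle leans inward over the tub, finger down). Its heavy head falls from upright to the nearer end: pushed past upright it snaps over by itself. Push the handle toward the holder's +y; about 1.5 N at first, none at upright.
- latch_right_knob (a point): Centre of the heavy steel head, a rounded cylinder 28 mm thick and 56 mm long, of the right latch's handle, 75 mm from the pivot; below it a 10 mm rod. In the holder's frame x -25 mm; y -140 mm open, -98 upright, -56 latched; height 137 mm at both ends, 150 upright.
- latch_right_tooth (a point): End of the tooth on the right latch's finger (12 mm thick; 46 mm from the pivot across, 33 mm down when latched). Latched, it is 42 mm above the worktop, some 5 mm in front of the near edge of a tub that is home; it lands on a tub that is not.
- bystander_garlic: Bystander, to be left alone: a garlic bulb, 53 mm across and high, left of the holder's rear half. Origin: centre of its underside.
- bystander_lemon: Bystander, to be left alone: a lemon, 71x53x51 mm, right of the holder's rear half. Origin: centre of its underside.
- bystander_spice_8: Bystander, to be left alone: a small spice jar with a cap, 42 mm across, 87 mm high, right of the holder. Origin: centre of its underside.
- bystander_cup_soup: Bystander, to be left alone: a clear cup, 114 mm across the rim, 88 mm high, well to the left. Origin: centre of its underside.
- bystander_jar_nuts: Bystander, to be left alone: a clear jar with a metal lid, 84 mm across, 105 mm high, far left. Origin: centre of its underside.
- bystander_carton: Bystander, to be left alone: a small carton, 71x85x115 mm, well to the right. Origin: centre of its underside.
- bystander_jar_m: Bystander, to be left alone: a small squat jar with a lid, 62 mm across, 99 mm high, well to the right. Origin: centre of its underside.

How it is judged (in metres and radians):
On the way, in this order (a step that is already met when the one before it is completed fails the run):
1. the tub is pushed fully home while both latches are still open (x of tub in the frame of holder between 0.029 and 0.039 m and z of tub in the frame of holder below 0.009 m and angle between the x axis of tub and the x axis of holder, either way round below 0.1 rad and value of joint each of latch_left, latch_right below 0.3 rad), for 0.1 s.
2. both latches have snapped over to the latched position (value of joint each of latch_left, latch_right above 1.1 rad), for 0.2 s.
At the end, for the whole second after the job is handed in: The tub stands on the base plate with its origin at x = 29 to 39 mm of the holder (no more than 5 mm short of the back stop), straight to 0.1 rad and at rest, and both latches read more than 1.1 rad (latched) (all of step 2 and x of tub in the frame of holder between 0.029 and 0.039 m and z of tub in the frame of holder below 0.009 m and angle between the x axis of tub and the x axis of holder, either way round below 0.1 rad and linear speed of tub below 0.01 m/s); the robot touches nothing.
It fails at once if the tub is lifted or tipped (z of tub in the frame of holder above 0.022 m or angle between tub's own z axis and vertical above 0.2 rad).
It fails at once if a bystander is moved more than 30 mm or lifted (distance of any of bystander_garlic, bystander_lemon, bystander_spice_8, bystander_cup_soup, bystander_jar_nuts, bystander_carton, bystander_jar_m from where it was at the start of the episode above 0.03 m).
It also fails if it takes over 51 s, if anything falls off the work surface, if the arm or the gripper's body presses on something with over 40 N, if the wrist force passes 120 N, or if a joint passes its speed limit or range.

## Working session

There is one attempt and no reset: what is moved stays moved. The work goes in short steps, Python scripts to look and compute and a tool call to move; the robot and the scene stay as the last step left them, time stands still between calls to the robot, and variables do not carry over. Pictures are saved under pics/ and viewed, at most 10 in all, crops included, and the job is handed in when it is done.

Besides the shell and the picture viewer there is one more tool, called after "Call:" as name([rows], argument=value, ...), one row to a line, values as JSON. apply_moves: Moves the arm, as the interface text tells. Its arguments: {"type":"object","properties":{"plan":{"type":"array"},"newtons":{"type":"number"}},"required":["plan"]}

```bash
mkdir -p pics
cat > h.py <<'E'
import numpy as np, cv2
from plant import robot
def cloud(name):
    ci=robot.camera_info(name); im,d=robot.snapshot(name)
    K=np.array(ci["mtx"]);R=np.array(ci["rotation"]);o=np.array(ci["origin"])
    v,u=np.mgrid[0:384,0:512]
    x=(u-K[0,2])/K[0,0]*d; y=(v-K[1,2])/K[1,1]*d
    P=np.stack([x,-y,-d],-1)
    if R.shape!=(3,3):
        from scipy.spatial.transform import Rotation as Ro; R=Ro.from_quat(R).as_matrix()
    W=P@R.T+o; W[d==0]=np.nan
    return im,d,W
E
python3 - <<'E'
from h import *
s=robot.state();print(s["time"],s["tool_pos"],s["orientation"])
ims=[]
for n in("scene","top"):
    print(robot.camera_info(n))
    im,d,W=cloud(n);np.savez(n,im=im,W=W);ims.append(im)
cv2.imwrite("pics/a.png",cv2.resize(ims[0][:,:,::-1],(800,600)))
cv2.imwrite("pics/b.png",cv2.resize(ims[1][:,:,::-1],(800,600)))
E
```

```text
0.0 [ 219.94606008 -664.15403418  213.2836308 ] [ 9.87245478e-01  1.59204520e-01 -6.20116347e-05 -5.31357602e-04]
{'mtx': array([[395.76564518,   0.        , 257.09546082],
       [  0.        , 395.76564518, 188.26470458],
       [  0.        ,   0.        ,   1.        ]]), 'origin': array([-321.67084053,  511.35387521, 1122.09803625]), 'rotation': array([-0.18560661,  0.33407016,  0.79875024, -0.46469923])}
{'mtx': array([[367.32830638,   0.        , 262.26629559],
       [  0.        , 367.32830638, 189.73343162],
       [  0.        ,   0.        ,   1.        ]]), 'origin': array([ 293.51827767,  -19.05740591, 1275.29365063]), 'rotation': array([-0.07029441,  0.07453832,  0.71746606, -0.68901755])}
```

View pics/a.png

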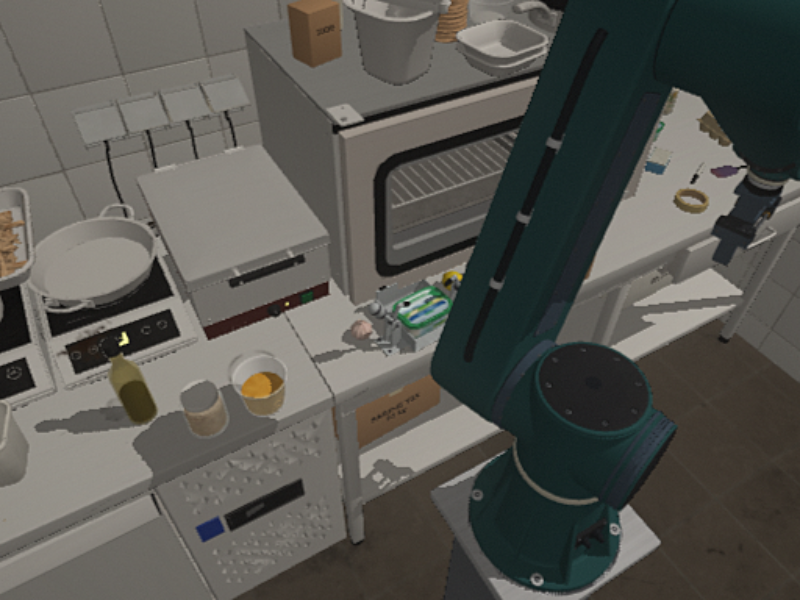

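View pics/b.png

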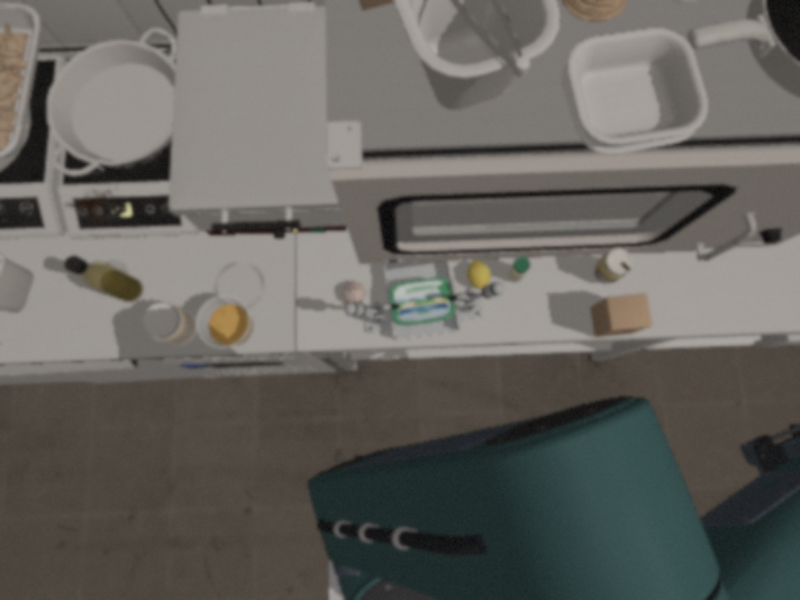

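Scene view: the holder with its green tub is at about (420,305), with garlic to its left. In the top view the tub centre is at about (422,302), the latch knobs at about (355,308) and (490,290), and the oven stands close behind. Next I'll measure from the clouds.

Run:
```python
from h import *
z=np.load("top.npz");im,W=z["im"],z["W"]
r=(slice(150,230),slice(210,340))
cv2.imwrite("pics/c.png",cv2.resize(im[r][:,:,::-1],None,fx=6,fy=6,interpolation=cv2.INTER_CUBIC))
w=W[r]; zz=w[...,2]
print("table z",np.nanmedian(zz[(zz<20)&(zz>-20)]))
for lo,hi in((-5,2),(2,8),(36,44),(53,61),(62,70),(85,91),(120,175)):
    m=(zz>lo)&(zz<hi)&(w[...,0]>300)
    l,n=cv2.connectedComponents(m.astype(np.uint8))[::-1] if 0 else (None,0)
    n,lab=cv2.connectedComponents(m.astype(np.uint8))
    for k in range(1,n):
        q=w[lab==k]
        if len(q)>=8: print(lo,hi,len(q),q.mean(0).round(),q.min(0).round(),q.max(0).round(), [int(t) for t in np.argwhere(lab==k).mean(0)[::-1]*6])
```

```text
table z 1.0877781465492262
-5 2 2721 [536. -59.  -1.] [ 445. -311.   -5.] [714. 155.   2.] [361, 275]
-5 2 173 [ 603. -151.   -1.] [ 564. -185.   -5.] [ 642. -127.    2.] [509, 157]
-5 2 8 [488. -84.   1.] [480. -88.  -1.] [498. -77.   2.] [407, 353]
-5 2 9 [484. -57.   1.] [475. -63.  -1.] [489. -49.   2.] [360, 361]
2 8 10 [672. 100.   4.] [667.  93.   2.] [680. 108.   8.] [85, 60]
2 8 14 [650.  99.   3.] [640.  87.   2.] [661. 112.   6.] [88, 97]
2 8 279 [614. -50.   5.] [ 581. -119.    2.] [637.  20.   8.] [339, 145]
2 8 17 [625. 136.   4.] [614. 123.   2.] [644. 145.   6.] [25, 139]
2 8 12 [633.  84.   4.] [624.  77.   3.] [638.  91.   6.] [114, 123]
2 8 11 [623.  99.   3.] [613.  94.   2.] [632. 105.   7.] [88, 140]
2 8 13 [ 614. -153.    3.] [ 603. -163.    2.] [ 622. -147.    6.] [513, 138]
2 8 8 [620.  40.   3.] [615.  30.   2.] [626.  45.   4.] [189, 141]
2 8 8 [ 610. -242.    3.] [ 604. -248.    2.] [ 615. -237.    5.] [662, 139]
2 8 8 [605.  58.   4.] [597.  52.   2.] [615.  63.   7.] [159, 166]
2 8 11 [597. 125.   4.] [584. 120.   2.] [608. 134.   7.] [45, 184]
2 8 14 [ 
[... 3241 characters left out ...]
 91.] [417, 74]
85 91 73 [ 602. -273.   87.] [ 588. -291.   85.] [ 619. -257.   91.] [742, 112]
85 91 15 [ 540. -157.   87.] [ 531. -165.   86.] [ 548. -150.   90.] [541, 229]
85 91 9 [ 523. -159.   87.] [ 521. -165.   85.] [ 528. -152.   91.] [546, 260]
85 91 9 [524.  38.  88.] [516.  30.  85.] [529.  43.  91.] [189, 272]
85 91 13 [503.  40.  87.] [499.  30.  85.] [509.  47.  90.] [186, 310]
120 175 112 [659. -93. 132.] [ 658. -216.  120.] [661.  -9. 149.] [417, 3]
120 175 148 [631.  33. 148.] [628. -18. 121.] [634.  79. 175.] [186, 52]
120 175 118 [ 536. -196.  149.] [ 524. -218.  124.] [ 551. -177.  163.] [629, 210]
120 175 109 [508.  79. 150.] [496.  60. 127.] [523.  99. 165.] [103, 283]
```

View pics/c.png

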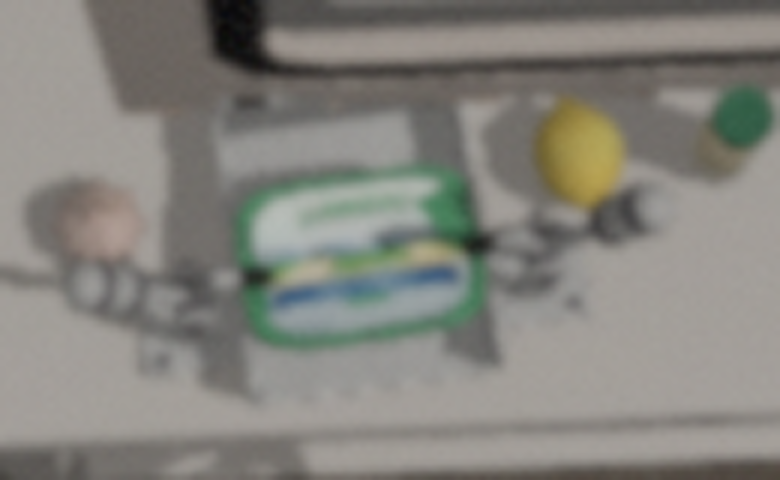

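The crop shows the left knob at (95,285), the right knob at (640,210), the garlic beside the left knob, and the tub centred at (360,253). From this I get a holder yaw of about 0.10 rad and an origin near (547,-56). The tub is about 44 mm short, which fits the stated range.

```bash
cat >> h.py <<'E'
from scipy.spatial.transform import Rotation as Ro
HY=0.10; HO=np.array([547.,-56.,0])
HR=Ro.from_euler("z",HY)
def to_h(W): return (W-HO)@HR.as_matrix()
def go(ph,yaw=None):
    """target TCP in holder frame mm; yaw of tool x in world (tool down)"""
    s=robot.state(); R=Ro.from_quat(s["orientation"]); 
    d=R.inv().apply(HR.apply(np.array(ph,float))+HO-s["tool_pos"])/10
    out=[d.round(2).tolist()]
    if yaw is not None:
        T=Ro.from_matrix(np.array([[np.cos(yaw),np.sin(yaw),0],[np.sin(yaw),-np.cos(yaw),0],[0,0,-1]]).T)
        out.append((R.inv()*T).as_rotvec().round(3).tolist())
    print(ph,*out)
E
python3 - <<'E'
from h import *
W=np.load("top.npz")["W"]; H=to_h(W)
for lo in range(0,600,50):
    m=(W[...,2]>lo)&(W[...,2]<lo+50)&(abs(H[...,1])<220)&(H[...,0]>40)&(H[...,0]<300)
    print(lo,m.sum(),np.percentile(H[...,0][m],[1,20]) if m.sum() else "")
go([-88,0,200],HY+np.pi/2)
E
```

```text
0 1550 [40.70546171 55.81521131]
50 2034 [45.27984684 85.00614021]
100 1057 [65.73172987 91.70460257]
150 317 [89.61532441 92.5444983 ]
200 1200 [ 90.55294532 173.73218328]
250 238 [90.298051   91.66947046]
300 233 [89.38987327 91.57040562]
350 252 [86.9378227  91.17162545]
400 961 [62.83366767 70.57663833]
450 2567 [62.50555446 74.26289713]
500 10126 [ 75.99725389 122.84166445]
550 1724 [ 97.18969716 160.37504723]
[-88, 0, 200] [41.58, -49.37, 1.39] [-0.001, -0.001, -1.351]
```

Call:
apply_moves([
  {"linear": [41.6, -49.4, 1.0], "rotation": [0, 0, -1.351], "gripper": 0},
  {"linear": [41.6, -49.4, 1.0], "rotation": [0, 0, -1.351], "gripper": 0},
  {"linear": [41.6, -49.4, 1.0], "rotation": [0, 0, -1.351], "gripper": 0},
  {"linear": [41.6, -49.4, 1.0], "rotation": [0, 0, -1.351], "gripper": 0},
  {"linear": [41.6, -49.4, 1.0], "rotation": [0, 0, -1.351], "gripper": 0},
  {"linear": [41.6, -49.4, 1.0], "rotation": [0, 0, -1.351], "gripper": 0},
  {"linear": [41.6, -49.4, 1.0], "rotation": [0, 0, -1.351], "gripper": 0},
  {"linear": [41.6, -49.4, 1.0], "rotation": [0, 0, -1.351], "gripper": 0},
  {"linear": [41.6, -49.4, 1.0], "rotation": [0, 0, -1.351], "gripper": 0},
  {"linear": [41.6, -49.4, 1.0], "rotation": [0, 0, -1.351], "gripper": 0},
  {"linear": [41.6, -49.4, 1.0], "rotation": [0, 0, -1.351], "gripper": 0},
  {"linear": [41.6, -49.4, 1.0], "rotation": [0, 0, -1.351], "gripper": 0},
])

```text
time: 1.3
tool_pos: [442.9, -105.4, 204.8]
orientation: [0.671, 0.742, 0.0, 0.0]
force: [1.3, -1.9, 0.5]
gripper_width: 0.4
gripper_force: 0.0
```

Call:
apply_moves([
  {"linear": [0, 0, 0], "rotation": [0, 0, 0], "gripper": 0},
  {"linear": [0, 0, 0], "rotation": [0, 0, 0], "gripper": 0},
])

```text
time: 1.5
tool_pos: [442.7, -106.5, 204.5]
orientation: [0.67, 0.743, -0.0, -0.0]
force: [0.6, -0.1, 0.4]
gripper_width: 0.3
gripper_force: 0.0
```

Run:
```python
from h import *
s=robot.state();print(s["time"],s["tool_pos"],s["orientation"],s["joints"],s["force"],s["gripper_width"])
im,d=robot.snapshot("wrist")
cv2.imwrite("pics/w.png",cv2.resize(im[:,:,::-1],(800,600)))
go([-88,0,200],HY+np.pi/2)
```

```text
1.5 [ 442.66938058 -106.50566279  204.47845442] [ 6.69827134e-01  7.42517049e-01 -1.28814397e-04 -1.61946404e-04] [-2.87253560e-01 -5.99394312e-03  2.22070534e+00 -1.15527899e-04
  9.27284672e-01 -3.90028608e-01] [ 0.63765377 -0.1174486   0.42406262] 0.3372345071085615
[-88, 0, 200] [4.07, 2.12, 0.45] [-0.0, -0.0, 0.001]
```

View pics/w.png

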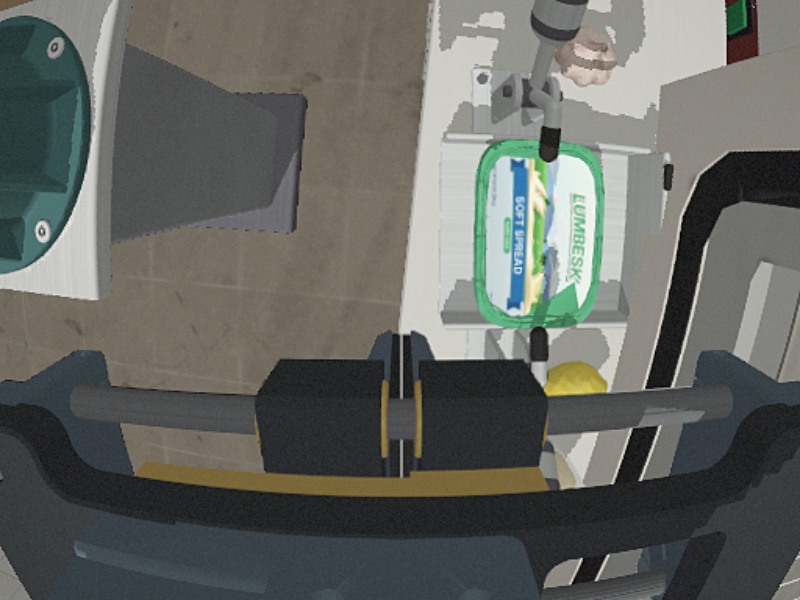

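The wrist view shows the tub at (540,235), the raised latch fingers (black tips) at (550,145) and (540,345), and the shut fingertips at (400,345). Next I'll check clearance for the camera housing and refine the tub's position.

Run:
```python
from h import *
ci=robot.camera_info("wrist"); im,d=robot.snapshot("wrist")
K=np.array(ci["mtx"]);o=ci["origin"];R=Ro.from_quat(ci["rotation"])
s=robot.state();T=Ro.from_quat(s["orientation"])
print("cam in tool",T.inv().apply(o-s["tool_pos"]),K[0,0])
v,u=np.mgrid[0:384,0:512]; a=(u-K[0,2])/K[0,0]; b=(v-K[1,2])/K[1,1]; r=np.hypot(a,b)+1e-9
t=np.tan(np.minimum(r,1.5)); P=np.stack([a/r*t*d,-b/r*t*d,-d],-1)
W=R.apply(P.reshape(-1,3)).reshape(P.shape)+o; W[(d==0)|(r>1.3)]=np.nan
H=to_h(W); g=im.astype(int)
m=(g[...,1]>g[...,0]+40)&(g[...,1]>g[...,2]+20)&(abs(H[...,2]-55)<8)&(abs(H[...,1])<90)
q=H[m]; print("tub green",m.sum(),np.percentile(q,[1,99],axis=0).round(1))
for nm,mm in (("Lfinger",(H[...,2]>92)&(H[...,2]<130)&(abs(H[...,0]+25)<20)&(abs(H[...,1])<75)&(H[...,1]>0)),
 ("Rfinger",(H[...,2]>92)&(H[...,2]<130)&(abs(H[...,0]+25)<20)&(H[...,1]>-75)&(H[...,1]<-30)),
 ("Lknob",(H[...,2]>122)&(H[...,2]<175)&(abs(H[...,0]+25)<30)&(H[...,1]>100)),
 ("Lpost",(abs(H[...,2]-87)<3)&(abs(H[...,0]+25)<25)&(H[...,1]>80)&(H[...,1]<120))):
    print(nm,mm.sum(),np.percentile(H[mm],[2,98],axis=0).round(1).tolist() if mm.sum() else "")
```

```text
cam in tool [  73.39242209    0.17903302 -170.14343679] 297.3186396354542
tub green 3368 [[-56.9 -66.5  50.1]
 [ 37.5  66.2  58.1]]
Lfinger 345 [[-28.9, 50.3, 108.7], [-18.3, 74.4, 120.1]]
Rfinger 296 [[-28.9, -74.6, 108.1], [-18.7, -51.6, 119.2]]
Lknob 806 [[-37.0, 117.7, 123.9], [-12.5, 135.5, 151.2]]
Lpost 246 [[-38.0, 89.9, 84.1], [-8.3, 105.7, 89.4]]
```

Call:
apply_moves([
  {"linear": [4.1, 2.1, 0], "rotation": [0, 0, 0], "gripper": 0},
  {"linear": [4.1, 2.1, 0], "rotation": [0, 0, 0], "gripper": 0},
  {"linear": [4.1, 2.1, 4], "rotation": [0, 0, 0], "gripper": 0},
  {"linear": [4.1, 2.1, 8], "rotation": [0, 0, 0], "gripper": 0},
  {"linear": [4.1, 2.1, 12], "rotation": [0, 0, 0], "gripper": 0},
  {"linear": [4.1, 2.1, 15.8], "rotation": [0, 0, 0], "gripper": 0},
  {"linear": [4.1, 2.1, 15.8], "rotation": [0, 0, 0], "gripper": 0},
  {"linear": [4.1, 2.1, 15.8], "rotation": [0, 0, 0], "gripper": 0},
])

```text
time: 2.4
tool_pos: [459.1, -65.6, 47.0]
orientation: [0.671, 0.741, -0.0, -0.001]
force: [0.9, -0.4, 0.6]
gripper_width: 0.4
gripper_force: 0.0
```

Run:
```python
from h import *
s=robot.state();print(to_h(s["tool_pos"]),s["force"]);go([-27,0,46],HY+np.pi/2)
```

```text
[-88.41607247  -0.73761658  47.03895533] [ 0.91340395 -0.37149835  0.55220548]
[-27, 0, 46] [0.08, 6.14, 0.1] [-0.001, -0.0, -0.002]
```

Push slowly, stopping a little short first.

Call:
apply_moves([
  {"linear": [0.05, 1.0, 0], "rotation": [0, 0, 0], "gripper": 0},
  {"linear": [0.05, 1.5, 0], "rotation": [0, 0, 0], "gripper": 0},
  {"linear": [0.05, 2.0, 0], "rotation": [0, 0, 0], "gripper": 0},
  {"linear": [0.05, 2.5, 0], "rotation": [0, 0, 0], "gripper": 0},
  {"linear": [0.05, 3.0, 0], "rotation": [0, 0, 0], "gripper": 0},
  {"linear": [0.05, 3.5, 0], "rotation": [0, 0, 0], "gripper": 0},
  {"linear": [0.05, 4.0, 0], "rotation": [0, 0, 0], "gripper": 0},
  {"linear": [0.05, 4.5, 0], "rotation": [0, 0, 0], "gripper": 0},
  {"linear": [0.05, 5.0, 0], "rotation": [0, 0, 0], "gripper": 0},
  {"linear": [0.05, 5.4, 0], "rotation": [0, 0, 0], "gripper": 0},
  {"linear": [0.05, 5.7, 0], "rotation": [0, 0, 0], "gripper": 0},
  {"linear": [0.05, 5.7, 0], "rotation": [0, 0, 0], "gripper": 0},
])

```text
time: 3.6
tool_pos: [516.8, -58.3, 46.7]
orientation: [0.671, 0.742, 0.0, 0.0]
force: [-0.0, 0.1, 0.2]
gripper_width: 0.5
gripper_force: 0.0
```

Call:
apply_moves([
  {"linear": [0, 0.2, 0], "rotation": [0, 0, 0], "gripper": 0},
  {"linear": [0, 0.4, 0], "rotation": [0, 0, 0], "gripper": 0},
  {"linear": [0, 0.4, 0], "rotation": [0, 0, 0], "gripper": 0},
])

```text
time: 3.9
tool_pos: [520.4, -57.9, 46.7]
orientation: [0.671, 0.742, 0.0, 0.0]
force: [-0.4, 0.0, -0.5]
gripper_width: 0.7
gripper_force: 0.3
```

Call:
apply_moves([
  {"linear": [0, 0.15, 0], "rotation": [0, 0, 0], "gripper": 0},
  {"linear": [0, 0.3, 0], "rotation": [0, 0, 0], "gripper": 0},
  {"linear": [0, 0.3, 0], "rotation": [0, 0, 0], "gripper": 0},
])

```text
time: 4.2
tool_pos: [521.7, -57.5, 46.4]
orientation: [0.671, 0.742, -0.001, -0.001]
force: [-10.8, -1.7, 10.6]
gripper_width: 0.3
gripper_force: 5.8
```

Run:
```python
from h import *
s=robot.state();print(to_h(s["tool_pos"]),s["force"])
im,d=robot.snapshot("wrist")
cv2.imwrite("pics/w2.png",cv2.resize(im[:,:,::-1],(800,600)))
```

```text
[-25.31455022   0.99371641  46.44295197] [-10.83890123  -1.65933534  10.55711076]
```

View pics/w2.png

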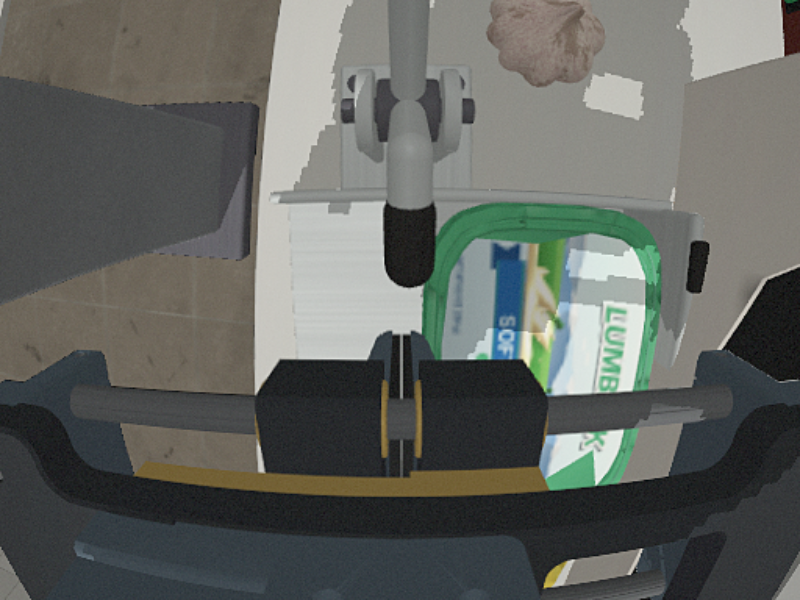

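The tub is against the stop: I read 11 N at about the expected x, and the picture shows it at the back with the left finger tip (410,250) clear in front of it. Now I'll retract and rise.

Call:
apply_moves([
  {"linear": [0, -1, 0], "rotation": [0, 0, 0], "gripper": 0},
  {"linear": [0, -3, 0], "rotation": [0, 0, 0], "gripper": 0},
  {"linear": [0, -6, 0], "rotation": [0, 0, 0], "gripper": 0},
  {"linear": [0, -6, 0], "rotation": [0, 0, 0], "gripper": 0},
  {"linear": [0, -6, -5], "rotation": [0, 0, 0], "gripper": 0},
  {"linear": [0, -6, -10], "rotation": [0, 0, 0], "gripper": 0},
  {"linear": [0, -6, -15], "rotation": [0, 0, 0], "gripper": 0},
  {"linear": [0, -6, -19], "rotation": [0, 0, 0], "gripper": 0},
  {"linear": [0, -6, -19], "rotation": [0, 0, 0], "gripper": 0},
  {"linear": [0, -6, -19], "rotation": [0, 0, 0], "gripper": 0},
])

```text
time: 5.25
tool_pos: [464.1, -63.7, 237.5]
orientation: [0.671, 0.742, 0.001, 0.001]
force: [-0.5, -0.3, -0.8]
gripper_width: 0.5
gripper_force: 0.0
```

Run:
```python
from h import *
s=robot.state();print(to_h(s["tool_pos"]),s["force"],s["joints"]);go([-25,195,236],HY+np.pi)
im,d,W=cloud("top");H=to_h(W);m=(abs(H[...,2]-57)<6)&(abs(H[...,1])<60)&(abs(H[...,0])<92)
q=H[m];print("tub top",m.sum(),np.percentile(q,[1,99],axis=0).round(1).tolist())
```

```text
[-83.2944661    0.62022756 237.49866125] [-0.4789184  -0.30189558 -0.82070443] [-1.86203126e-01 -3.23293074e-02  2.17645033e+00  6.01143422e-05
  9.94669091e-01 -2.86261043e-01]
[-25, 195, 236] [19.44, 5.83, 0.15] [0.002, 0.003, -1.571]
tub top 2 [[84.6, 55.3, 52.2], [85.3, 58.6, 53.1]]
```

Call:
apply_moves([
  {"linear": [19.5, 5.8, 0], "rotation": [0, 0, -1.571], "gripper": 0},
  {"linear": [19.5, 5.8, 0], "rotation": [0, 0, -1.571], "gripper": 0},
  {"linear": [19.5, 5.8, 0], "rotation": [0, 0, -1.571], "gripper": 0},
  {"linear": [19.5, 5.8, 0], "rotation": [0, 0, -1.571], "gripper": 0},
  {"linear": [19.5, 5.8, 0], "rotation": [0, 0, -1.571], "gripper": 0},
  {"linear": [19.5, 5.8, 0], "rotation": [0, 0, -1.571], "gripper": 0},
  {"linear": [19.5, 5.8, 0], "rotation": [0, 0, -1.571], "gripper": 0},
  {"linear": [19.5, 5.8, 0], "rotation": [0, 0, -1.571], "gripper": 0},
  {"linear": [19.5, 5.8, 0], "rotation": [0, 0, -1.571], "gripper": 0},
  {"linear": [19.5, 5.8, 0], "rotation": [0, 0, -1.571], "gripper": 0},
  {"linear": [19.5, 5.8, 0], "rotation": [0, 0, -1.571], "gripper": 0},
  {"linear": [19.5, 5.8, 0], "rotation": [0, 0, -1.571], "gripper": 0},
])

```text
time: 6.5
tool_pos: [500.9, 136.0, 234.8]
orientation: [-0.051, 0.999, -0.0, -0.001]
force: [-0.0, 0.3, 0.2]
gripper_width: 0.3
gripper_force: 0.0
```

Run:
```python
from h import *
s=robot.state();print(to_h(s["tool_pos"]),s["joints"]);
for p in ([-25,195,132],[-25,98,132]): go(p,HY+np.pi)
```

```text
[-26.68670241 195.6832983  234.84947737] [ 2.20284287e-01  6.49032002e-02  2.08288823e+00  6.73828120e-06
  9.96550741e-01 -1.45176276e+00]
[-25, 195, 132] [-0.2, -0.07, 10.28] [-0.0, -0.003, 0.001]
[-25, 98, 132] [-0.18, -9.77, 10.29] [-0.0, -0.003, 0.001]
```

Call:
apply_moves([
  {"linear": [-0.2, 0, 5], "rotation": [0, 0, 0], "gripper": 0},
  {"linear": [-0.2, 0, 10.3], "rotation": [0, 0, 0], "gripper": 0},
  {"linear": [-0.2, -0.5, 10.3], "rotation": [0, 0, 0], "gripper": 0},
  {"linear": [-0.2, -1.3, 10.3], "rotation": [0, 0, 0], "gripper": 0},
  {"linear": [-0.2, -2.1, 10.3], "rotation": [0, 0, 0], "gripper": 0},
  {"linear": [-0.2, -2.9, 10.3], "rotation": [0, 0, 0], "gripper": 0},
  {"linear": [-0.2, -3.7, 10.3], "rotation": [0, 0, 0], "gripper": 0},
  {"linear": [-0.2, -4.5, 10.3], "rotation": [0, 0, 0], "gripper": 0},
  {"linear": [-0.2, -5.3, 10.3], "rotation": [0, 0, 0], "gripper": 0},
  {"linear": [-0.2, -6.1, 10.3], "rotation": [0, 0, 0], "gripper": 0},
  {"linear": [-0.2, -6.9, 10.3], "rotation": [0, 0, 0], "gripper": 0},
  {"linear": [-0.2, -7.5, 10.3], "rotation": [0, 0, 0], "gripper": 0},
])

```text
time: 7.7
tool_pos: [511.0, 61.0, 133.5]
orientation: [-0.05, 0.999, -0.0, -0.0]
force: [-0.4, -0.2, -0.8]
gripper_width: 0.3
gripper_force: 0.0
```

Call:
apply_moves([
  {"linear": [0, -0.7, 0], "rotation": [0, 0, 0], "gripper": 0},
  {"linear": [0, -0.7, 0], "rotation": [0, 0, 0], "gripper": 0},
  {"linear": [0, 0.5, 0], "rotation": [0, 0, 0], "gripper": 0},
  {"linear": [0, 2, 0], "rotation": [0, 0, 0], "gripper": 0},
  {"linear": [0, 2, -5], "rotation": [0, 0, 0], "gripper": 0},
  {"linear": [0, 2, -10.5], "rotation": [0, 0, 0], "gripper": 0},
  {"linear": [0, 2, -10.5], "rotation": [0, 0, 0], "gripper": 0},
])

```text
time: 8.4
tool_pos: [511.6, 83.6, 244.4]
orientation: [-0.051, 0.999, 0.0, 0.004]
force: [0.4, 0.9, -0.5]
gripper_width: 0.2
gripper_force: 0.0
```

Run:
```python
from h import *
s=robot.state();print(to_h(s["tool_pos"]),s["joints"]);
im,d=robot.snapshot("wrist")
cv2.imwrite("pics/w3.png",cv2.resize(im[:,:,::-1],(800,600)))
go([-25,-195,236],HY+np.pi)
```

```text
[-21.29563232 142.40578526 244.37455477] [ 1.16898225e-01  4.64581022e-02  2.08294553e+00  1.30913756e-04
  1.00434623e+00 -1.55545618e+00]
[-25, -195, 236] [0.34, -33.72, 0.64] [0.0, 0.006, 0.001]
```

View pics/w3.png

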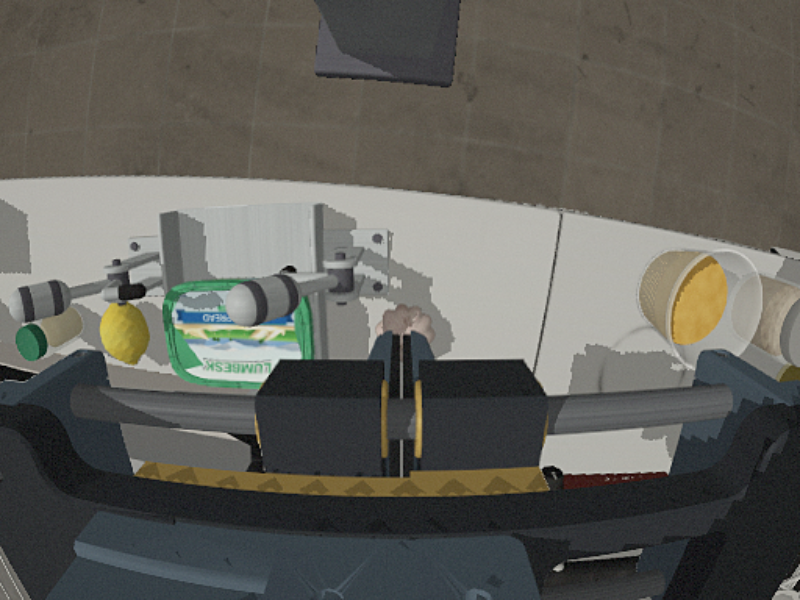

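The left latch has snapped over, with its head at (265,300) leaning over the tub. The right latch is still open, head at (40,300). I'll cross over at height to the right side.

Call:
apply_moves([
  {"linear": [0.3, -33.7, 0], "rotation": [0, 0, 0], "gripper": 0},
  {"linear": [0.3, -33.7, 0], "rotation": [0, 0, 0], "gripper": 0},
  {"linear": [0.3, -33.7, 0], "rotation": [0, 0, 0], "gripper": 0},
  {"linear": [0.3, -33.7, 0], "rotation": [0, 0, 0], "gripper": 0},
  {"linear": [0.3, -33.7, 0], "rotation": [0, 0, 0], "gripper": 0},
  {"linear": [0.3, -33.7, 0], "rotation": [0, 0, 0], "gripper": 0},
  {"linear": [0.3, -33.7, 0], "rotation": [0, 0, 0], "gripper": 0},
  {"linear": [0.3, -33.7, 0], "rotation": [0, 0, 0], "gripper": 0},
  {"linear": [0.3, -33.7, 0], "rotation": [0, 0, 0], "gripper": 0},
  {"linear": [0.3, -33.7, 0], "rotation": [0, 0, 0], "gripper": 0},
])

```text
time: 9.45
tool_pos: [539.6, -252.4, 237.7]
orientation: [-0.051, 0.999, 0.0, -0.001]
force: [0.5, -0.1, -0.9]
gripper_width: 0.6
gripper_force: 0.0
```

Run:
```python
from h import *
s=robot.state();print(to_h(s["tool_pos"]),s["joints"]);
for p in ([-25,-195,132],[-25,-112,132]): go(p,HY+np.pi)
```

```text
[ -26.97254769 -194.63987101  237.69571263] [-4.76656021e-01  1.89291700e-01  1.93487194e+00  1.77377520e-04
  1.01900327e+00 -2.14871039e+00]
[-25, -195, 132] [-0.21, -0.05, 10.57] [0.001, -0.001, 0.001]
[-25, -112, 132] [-0.22, 8.25, 10.58] [0.001, -0.001, 0.001]
```

Call:
apply_moves([
  {"linear": [-0.2, 0, 5], "rotation": [0, 0, 0], "gripper": 0},
  {"linear": [-0.2, 0, 10.5], "rotation": [0, 0, 0], "gripper": 0},
  {"linear": [-0.2, 0.5, 10.5], "rotation": [0, 0, 0], "gripper": 0},
  {"linear": [-0.2, 1.3, 10.5], "rotation": [0, 0, 0], "gripper": 0},
  {"linear": [-0.2, 2.1, 10.5], "rotation": [0, 0, 0], "gripper": 0},
  {"linear": [-0.2, 2.9, 10.5], "rotation": [0, 0, 0], "gripper": 0},
  {"linear": [-0.2, 3.7, 10.5], "rotation": [0, 0, 0], "gripper": 0},
  {"linear": [-0.2, 4.5, 10.5], "rotation": [0, 0, 0], "gripper": 0},
  {"linear": [-0.2, 5.3, 10.5], "rotation": [0, 0, 0], "gripper": 0},
  {"linear": [-0.2, 6.1, 10.5], "rotation": [0, 0, 0], "gripper": 0},
  {"linear": [-0.2, 6.9, 10.5], "rotation": [0, 0, 0], "gripper": 0},
  {"linear": [-0.2, 7.5, 10.5], "rotation": [0, 0, 0], "gripper": 0},
])

```text
time: 10.65
tool_pos: [534.0, -178.3, 133.4]
orientation: [-0.05, 0.999, 0.0, -0.0]
force: [-0.5, -0.1, -0.4]
gripper_width: 0.3
gripper_force: 0.0
```

Call:
apply_moves([
  {"linear": [0, 0.7, 0], "rotation": [0, 0, 0], "gripper": 0},
  {"linear": [0, 0.7, 0], "rotation": [0, 0, 0], "gripper": 0},
  {"linear": [0, -0.5, 0], "rotation": [0, 0, 0], "gripper": 0},
  {"linear": [0, -2, 0], "rotation": [0, 0, 0], "gripper": 0},
  {"linear": [0, -2, -5], "rotation": [0, 0, 0], "gripper": 0},
  {"linear": [0, -2, -10.5], "rotation": [0, 0, 0], "gripper": 0},
  {"linear": [0, -6, -10.5], "rotation": [0, 0, 0], "gripper": 0},
  {"linear": [0, -6, -10.5], "rotation": [0, 0, 0], "gripper": 0},
])

```text
time: 11.45
tool_pos: [541.8, -243.5, 241.4]
orientation: [-0.049, 0.999, -0.002, 0.002]
force: [-0.5, 0.5, -0.6]
gripper_width: 0.3
gripper_force: 0.0
```

Run:
```python
from h import *
s=robot.state();print(to_h(s["tool_pos"]),s["force"]);
im,d=robot.snapshot("wrist")
cv2.imwrite("pics/w4.png",cv2.resize(im[:,:,::-1],(800,600)))
ci=robot.camera_info("wrist");K=np.array(ci["mtx"]);o=ci["origin"];R=Ro.from_quat(ci["rotation"])
v,u=np.mgrid[0:384,0:512]; a=(u-K[0,2])/K[0,0]; b=(v-K[1,2])/K[1,1]; r=np.hypot(a,b)+1e-9
t=np.tan(np.minimum(r,1.5)); P=np.stack([a/r*t*d,-b/r*t*d,-d],-1)
W=R.apply(P.reshape(-1,3)).reshape(P.shape)+o; W[(d==0)|(r>1.3)]=np.nan
H=to_h(W); g=im.astype(int)
m=(g[...,1]>g[...,0]+40)&(g[...,1]>g[...,2]+20)&(abs(H[...,2]-55)<8)&(abs(H[...,1])<90)
print(np.percentile(H[m],[1,99],axis=0).round(1))
```

```text
[ -23.88021663 -186.00878926  241.37859913] [-0.50174819  0.48796378 -0.55156521]
[[-17.8 -66.9  47.8]
 [ 75.8  67.9  56.7]]
```

View pics/w4.png

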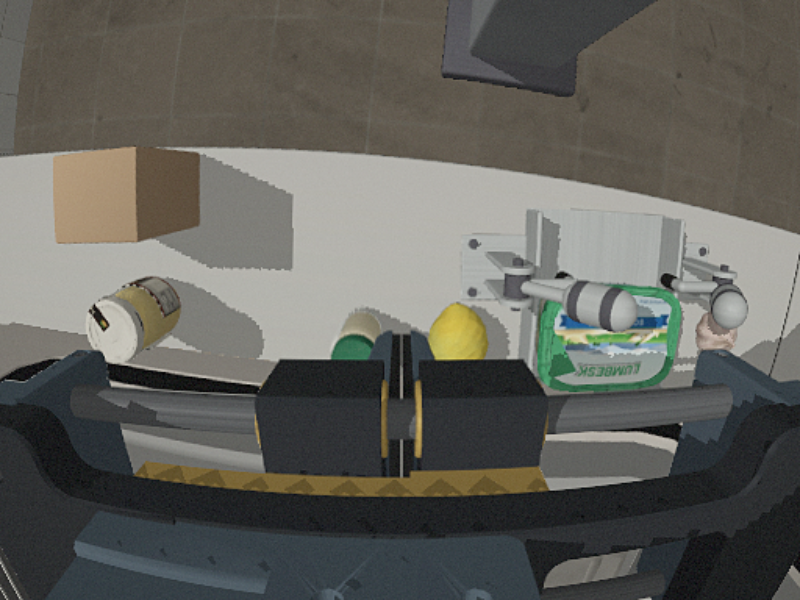

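The right latch has snapped over, with its head over the tub at (605,305). The left head at (728,305) fits a latched pose once perspective is allowed for. The tub's x reads about 29, so I'll check that against the fixed parts in the same view.

```bash
cat >> h.py <<'E'
def wcloud():
    ci=robot.camera_info("wrist");im,d=robot.snapshot("wrist")
    K=np.array(ci["mtx"]);o=ci["origin"];R=Ro.from_quat(ci["rotation"])
    v,u=np.mgrid[0:384,0:512]; a=(u-K[0,2])/K[0,0]; b=(v-K[1,2])/K[1,1]; r=np.hypot(a,b)+1e-9
    t=np.tan(np.minimum(r,1.5)); P=np.stack([a/r*t*d,-b/r*t*d,-d],-1)
    W=R.apply(P.reshape(-1,3)).reshape(P.shape)+o; W[(d==0)|(r>1.3)]=np.nan
    return im,to_h(W)
def rep(H,im):
    X,Y,Z=H[...,0],H[...,1],H[...,2]; g=im.astype(int)
    f=lambda n,m:print(n,m.sum(),np.percentile(H[m],[1,50,99],axis=0).round(1).tolist() if m.sum() else "")
    f("tub",(g[...,1]>g[...,0]+40)&(g[...,1]>g[...,2]+20)&(abs(Z-55)<8)&(abs(Y)<90))
    f("stop top",(abs(Z-66)<4)&(abs(Y)<60)&(X>65)&(X<100))
    f("Rail tops",(abs(Z-40)<3)&(abs(abs(Y)-70)<8)&(abs(X)<100))
    f("Rpost",(abs(Z-87)<4)&(abs(X+25)<25)&(abs(Y+98)<20))
    f("Lpost",(abs(Z-87)<4)&(abs(X+25)<25)&(abs(Y-98)<20))
    f("Rhead",(Z>120)&(Z<175)&(abs(X+25)<30)&(Y<0)&(Y>-175))
    f("Lhead",(Z>120)&(Z<175)&(abs(X+25)<30)&(Y>0)&(Y<175))
E
python3 - <<'E'
from h import *
im,H=wcloud();rep(H,im)
go([-10,-150,241],HY+np.pi)
go([-90,-110,241],HY+np.pi/2)
E
```

```text
tub 1803 [[-16.9, -69.3, 49.0], [33.8, -18.9, 55.8], [76.9, 65.8, 58.1]]
stop top 0 
Rail tops 424 [[-75.2, -74.7, 37.2], [-34.8, -71.4, 38.9], [84.5, 71.6, 41.3]]
Rpost 282 [[-37.3, -107.6, 83.0], [-23.5, -98.6, 85.1], [-8.3, -89.5, 90.1]]
Lpost 48 [[-37.3, 87.9, 83.2], [-34.3, 94.9, 85.8], [-29.4, 103.6, 88.3]]
Rhead 1212 [[-36.7, -78.1, 122.8], [-25.8, -61.8, 148.0], [-10.7, -39.9, 161.5]]
Lhead 558 [[-36.8, 33.2, 121.9], [-26.7, 41.9, 153.3], [-11.1, 64.5, 161.5]]
[-10, -150, 241] [-1.52, 3.29, -0.23] [-0.0, 0.0, -0.002]
[-90, -110, 241] [6.49, 7.28, -0.24] [0.0, 0.0, 1.569]
```

Run:
```python
from h import *
z=np.load("top.npz")
im2,d,W2=cloud("top")
for im,W in((z["im"],z["W"]),(im2,W2)): rep(to_h(W),im); print()
cv2.imwrite("pics/t2.png",cv2.resize(im2[140:230,210:330,::-1],None,fx=6,fy=6,interpolation=cv2.INTER_CUBIC))
```

```text
tub 71 [[-50.7, -61.9, 50.5], [3.7, -49.8, 56.5], [29.3, 64.5, 61.6]]
stop top 27 [[78.9, -53.6, 62.4], [83.5, 6.6, 65.8], [87.9, 56.9, 69.8]]
Rail tops 92 [[-75.1, -74.0, 37.1], [11.7, -69.6, 39.7], [83.6, 72.7, 42.9]]
Rpost 36 [[-37.6, -108.7, 83.3], [-26.7, -99.1, 86.0], [-8.5, -89.4, 90.5]]
Lpost 35 [[-37.9, 87.0, 83.2], [-27.4, 97.9, 86.2], [-7.8, 107.2, 90.6]]
Rhead 126 [[-36.5, -160.6, 121.3], [-24.7, -137.1, 149.6], [-10.8, -74.3, 162.8]]
Lhead 118 [[-36.9, 74.0, 120.7], [-25.3, 137.1, 151.2], [-11.5, 157.2, 163.2]]

tub 60 [[10.6, -62.3, 52.5], [36.1, -53.8, 56.9], [63.6, 65.9, 62.7]]
stop top 33 [[69.2, -56.8, 62.1], [84.1, 10.0, 66.8], [89.0, 57.0, 69.7]]
Rail tops 76 [[-75.3, -74.9, 37.2], [12.3, 0.7, 40.1], [86.4, 72.7, 42.8]]
Rpost 30 [[-37.3, -106.8, 83.1], [-25.7, -99.1, 86.5], [-8.0, -87.7, 90.6]]
Lpost 39 [[-38.2, 87.2, 83.2], [-22.0, 97.1, 85.9], [-7.9, 107.3, 90.6]]
Rhead 101 [[-36.4, -76.8, 129.7], [-25.6, -54.9, 153.2], [-10.7, -37.2, 163.9]]
Lhead 107 [[-36.8, 35.4, 124.5], [-25.4, 55.9, 153.3], [-11.2, 76.5, 165.5]]
```

View pics/t2.png

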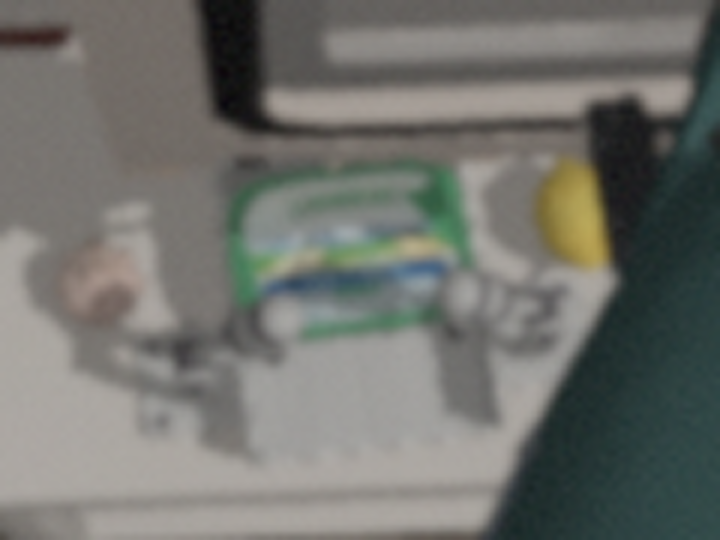

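Both latches are latched and the tub appears close to the stop. I'll compare the tub's top extents before and after in the same camera.

Run:
```python
from h import *
z=np.load("top.npz")
im,d,W2=cloud("top")
for n,W in(("before",z["W"]),("after",W2)):
    H=to_h(W);X,Y,Z=H[...,0],H[...,1],H[...,2]
    for y in(-30,-10,10,30):
        m=(abs(Z-57)<5)&(abs(Y-y)<10)&(X<80.5)
        s=(abs(Z-66)<5)&(abs(Y-y)<10)&(X>70)&(X<95)
        print(n,y,m.sum(),np.sort(X[m])[[0,1,2,3,-4,-3,-2,-1]].round(1),"stop",np.sort(X[s]).round(1)[:5])
# profile columns after: x,z near the stop, and the wrist view
im,H=wcloud();X,Y,Z=H[...,0],H[...,1],H[...,2]
for y in(-60,-30,0,30):
    m=(abs(Y-y)<3)&(X>-40)&(X<100); i=np.argsort(X[m]);q=H[m][i][:,[0,2]].round(0)
    print("wrist",y,q[q[:,0]<-5][::2].tolist()[:20],q[q[:,0]>68][::2].tolist()[:25])
```

```text
before -30 151 [-56.8 -55.4 -55.2 -54.7  36.3  36.4  36.8  38.4] stop [79.5 80.7 80.7 80.9 82. ]
before -10 158 [-57.5 -56.2 -56.1 -55.9  36.9  37.9  38.3  38.5] stop [81.3 82.5 83.  83.8]
before 10 158 [-56.7 -56.5 -56.1 -55.8  36.4  37.3  37.8  38.7] stop [83.1 83.4 84.7 85.1 85.1]
before 30 155 [-57.6 -57.2 -57.  -56.7  36.   36.2  36.9  37.6] stop [83.8 84.2 84.3 85.5 85.7]
after -30 150 [-17.  -16.7 -16.3 -16.1  76.3  78.4  78.6  80. ] stop [80.2 80.4 81.  81.1 81.4]
after -10 151 [-17.6 -17.4 -16.  -15.   75.9  76.2  77.4  78. ] stop [72.9 75.8 81.6 82.8 83.1]
after 10 151 [-17.2 -16.9 -15.8 -15.6  76.8  76.8  77.   78.1] stop [83.6 85.4 85.4 85.9 86. ]
after 30 137 [-16.2 -15.9 -15.9 -15.   76.4  77.2  77.8  79.4] stop [74.2 84.3 84.8 84.9 85.5]
wrist -60 [[-39.0, 4.0], [-38.0, 4.0], [-37.0, 134.0], [-37.0, 133.0], [-37.0, 124.0], [-36.0, 132.0], [-36.0, 3.0], [-36.0, 132.0], [-36.0, 127.0], [-36.0, 136.0], [-36.0, 131.0], [-36.0, 139.0], [-36.0, 139.0], [-36.0, 134.0], [-36.0, 138.0], [-36.0, 137.0], [-35.0, 141.0], [-35.0, 140.0], [-35.0, 144.0], [-35.0, 139.0]] [[69.0, 5.0]
[... 1165 characters left out ...]
0, 116.0], [87.0, 118.0], [87.0, 112.0]]
wrist 30 [[-39.0, 4.0], [-39.0, 4.0], [-37.0, 4.0], [-37.0, 2.0], [-36.0, 5.0], [-34.0, 4.0], [-34.0, 3.0], [-33.0, 4.0], [-32.0, 3.0], [-31.0, 5.0], [-31.0, 3.0], [-29.0, 3.0], [-28.0, 4.0], [-28.0, 3.0], [-27.0, 3.0], [-26.0, 3.0], [-25.0, 150.0], [-25.0, 4.0], [-25.0, 3.0], [-24.0, 151.0]] [[69.0, 53.0], [69.0, 55.0], [70.0, 54.0], [71.0, 54.0], [71.0, 55.0], [72.0, 55.0], [73.0, 55.0], [73.0, 57.0], [75.0, 57.0], [75.0, 56.0], [88.0, 106.0], [88.0, 120.0], [89.0, 130.0], [89.0, 117.0], [89.0, 132.0], [89.0, 106.0], [89.0, 111.0], [89.0, 119.0], [89.0, 119.0], [89.0, 103.0], [89.0, 132.0], [89.0, 117.0], [89.0, 116.0], [89.0, 124.0], [89.0, 118.0]]
```

The readings put the tub only marginally home, at about 29–30. I'll recover its position at the moment of pushing from the saved picture w2, and again at the current time, using the same ray/plane method.

Run:
```python
from h import *
ci=robot.camera_info("wrist");s=robot.state();T=Ro.from_quat(s["orientation"])
K=np.array(ci["mtx"]);off=T.inv().apply(ci["origin"]-s["tool_pos"]);rel=T.inv()*Ro.from_quat(ci["rotation"])
def H_at(pos,quat,u,v,z):
    T=Ro.from_quat(quat);o=pos+T.apply(off);a=(u-K[0,2])/K[0,0];b=(v-K[1,2])/K[1,1];r=np.hypot(a,b)
    ray=np.stack([a/r*np.sin(r),-b/r*np.sin(r),-np.cos(r)],-1);w=(T*rel).apply(ray)
    return to_h(o+w*((z-o[2])/w[:,2])[:,None])
for f,pos,q in(("w",[442.669,-106.506,204.478],[.66983,.74252,-.00013,-.00016]),("w2",[521.7,-57.5,46.4],[.671,.742,-.001,-.001]),("w4",[541.8,-243.5,241.4],[-.049,.999,-.002,.002])):
    im=cv2.resize(cv2.imread(f"pics/{f}.png"),(512,384),interpolation=cv2.INTER_AREA).astype(int)
    m=(im[...,1]>im[...,2]+40)&(im[...,1]>im[...,0]+20)
    v,u=np.nonzero(m);h=H_at(np.array(pos),q,u.astype(float),v.astype(float),57.)
    k=(abs(h[:,1])<75)&(h[:,0]>-70)&(h[:,0]<100);h=h[k]
    for y in(-40,0,20,40):
        g=h[abs(h[:,1]-y)<6,0]
        if len(g)>3:print(f,y,np.sort(g)[:2].round(1),np.sort(g)[-2:].round(1))
```

```text
w -40 [-57.6 -57.6] [37.3 37.5]
w 0 [-57.7 -57.7] [38.  38.1]
w 20 [-58.1 -58.1] [37.9 38. ]
w 40 [-57.3 -57.3] [35.8 35.8]
w2 -40 [38.6 39.2] [76.8 77. ]
w2 0 [24.7 25.3] [77.9 77.9]
w2 20 [-17.6 -17.6] [77.9 78.1]
w2 40 [-17.2 -17.2] [76.8 76.9]
w4 -40 [29.8 31.2] [76.9 77. ]
w4 0 [-18.1 -18. ] [77.4 77.5]
w4 20 [-18.3 -18.3] [77.1 77.2]
w4 40 [-17.1 -17.1] [76.3 76.4]
```

The tub hasn't moved since the push, so it stopped against something at a reading of about 30. I need a clear look at the stop itself.

Run:
```python
from h import *
go([-80,-80,241],HY+np.pi/2)
```

```text
[-80, -80, 241] [5.46, 10.11, -0.3] [-0.0, -0.002, 1.571]
```

Call:
apply_moves([
  {"linear": [5.5, 10.1, 0], "rotation": [0, 0, 1.571], "gripper": 0},
  {"linear": [5.5, 10.1, 0], "rotation": [0, 0, 1.571], "gripper": 0},
  {"linear": [5.5, 10.1, 0], "rotation": [0, 0, 1.571], "gripper": 0},
  {"linear": [5.5, 10.1, 0], "rotation": [0, 0, 1.571], "gripper": 0},
  {"linear": [5.5, 10.1, 0], "rotation": [0, 0, 1.571], "gripper": 0},
  {"linear": [5.5, 10.1, 0], "rotation": [0, 0, 1.571], "gripper": 0},
  {"linear": [5.5, 10.1, 0], "rotation": [0, 0, 1.571], "gripper": 0},
  {"linear": [5.5, 10.1, 0], "rotation": [0, 0, 1.571], "gripper": 0},
  {"linear": [5.5, 10.1, 0], "rotation": [0, 0, 1.571], "gripper": 0},
  {"linear": [5.5, 10.1, 0], "rotation": [0, 0, 1.571], "gripper": 0},
  {"linear": [5.5, 10.1, 0], "rotation": [0, 0, 1.571], "gripper": 0},
  {"linear": [5.5, 10.1, 0], "rotation": [0, 0, 1.571], "gripper": 0},
])

```text
time: 12.9
tool_pos: [475.2, -143.4, 238.2]
orientation: [0.671, 0.741, -0.0, -0.0]
force: [-0.7, 0.1, 0.5]
gripper_width: 0.3
gripper_force: 0.0
```

Run:
```python
from h import *
im,H=wcloud();np.savez("w5",im=im,H=H);rep(H,im)
X,Y,Z=H[...,0],H[...,1],H[...,2]
for y in(-20,0,20,40,60):
    m=(abs(Y-y)<2.5)&(X>68)&(X<100)&(Z<90); i=np.argsort(X[m]);print(y,H[m][i][:,[0,2]].round(0).astype(int).tolist()[:40])
m=(abs(Z-40)<3)&(abs(abs(Y)-70)<5);print("rail",np.sort(X[m])[[0,2,4,-5,-3,-1]])
m=(abs(Y)<50)&(Z>2.7)&(Z<6)&(X<-60);print("base front",np.percentile(X[m],[0,1,3]))
i=np.argwhere((X>60)&(X<90)&(abs(Y)<70)&(Z>40));a,b=i.min(0),i.max(0);print(a,b)
r=im[max(a[0]-15,0):b[0]+15,b[1]-60:b[1]+25,::-1];print(r.shape)
f=min(600/r.shape[0],800/r.shape[1]);cv2.imwrite("pics/w5.png",cv2.resize(r,None,fx=f,fy=f,interpolation=cv2.INTER_CUBIC))
```

```text
tub 2539 [[-17.0, -67.4, 49.8], [35.2, -5.5, 55.9], [77.8, 66.2, 58.1]]
stop top 293 [[77.2, -59.2, 62.2], [83.8, 8.4, 66.0], [87.9, 57.3, 70.0]]
Rail tops 529 [[-75.5, -74.7, 37.1], [-32.3, -64.5, 39.0], [91.2, 73.0, 42.7]]
Rpost 251 [[-37.5, -106.9, 83.0], [-23.6, -98.2, 85.1], [-8.4, -89.1, 90.4]]
Lpost 251 [[-38.1, 87.6, 83.1], [-25.7, 96.6, 85.2], [-8.2, 105.9, 89.9]]
Rhead 1075 [[-37.0, -75.3, 128.7], [-26.2, -51.9, 154.7], [-11.2, -35.8, 161.2]]
Lhead 1067 [[-37.1, 34.3, 128.1], [-26.2, 49.7, 154.6], [-11.3, 74.4, 161.4]]
-20 [[69, 55], [69, 55], [69, 55], [69, 55], [70, 56], [70, 55], [71, 55], [71, 54], [72, 55], [72, 55], [72, 55], [72, 57], [72, 54], [72, 57], [72, 57], [73, 56], [74, 57], [74, 56], [74, 56], [75, 58], [75, 56], [75, 57], [76, 56], [76, 58], [77, 56], [77, 57], [77, 56], [77, 58], [78, 57], [79, 56], [80, 58], [81, 66], [81, 78], [81, 54], [81, 72], [81, 66], [81, 54], [81, 88], [81, 69], [81, 77]]
0 [[68, 55], [68, 55], [69, 57], [69, 54], [69, 56], [70, 54], [70, 54], [70, 57], [71, 56], [71, 54], [72, 54], [72, 56], [72, 56], [73, 55], [73, 56], [73, 57
[... 934 characters left out ...]
, 54], [83, 54], [84, 57], [84, 71], [84, 57], [84, 47], [84, 44], [84, 53], [84, 44], [84, 59], [84, 65], [84, 62]]
60 [[68, 57], [68, 57], [68, 56], [69, 58], [70, 57], [70, 59], [83, 70], [83, 57], [83, 51], [83, 60], [84, 34], [84, 37], [84, 41], [84, 34], [84, 30], [84, 40], [84, 53], [84, 56], [84, 43], [84, 71], [84, 62], [84, 59], [84, 56], [84, 52], [84, 36], [84, 36], [84, 52], [84, 58], [84, 49], [84, 49], [84, 58], [84, 61], [85, 45], [85, 45], [85, 36], [85, 39], [85, 45], [85, 42], [85, 32], [85, 63]]
rail [-453.19183762 -452.54992697 -451.56358852   91.02492527   91.62256526
   92.15285361]
base front [-521.81664168 -473.94889674 -446.47800677]
[ 27 368] [182 511]
(185, 61, 3)
```

View pics/w5.png

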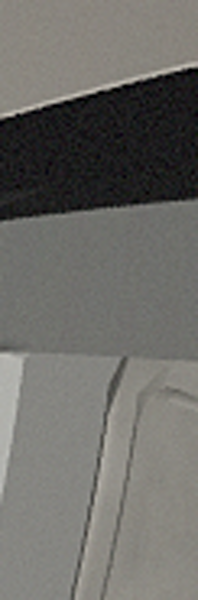

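That crop shows only the oven front and is no use. I'll fit the faces numerically instead.

Run:
```python
from h import *
H=np.load("w5.npz")["H"];X,Y,Z=H[...,0],H[...,1],H[...,2]
print("x of face by y (cols) and z (rows)")
ys=range(-75,115,10);print("      ",*["%5d"%y for y in ys])
for z in(30,40,48,54,60,64,68,74,82,95,120,150):
    o=[]
    for y in ys:
        m=(abs(Y-y)<5)&(abs(Z-z)<2.5)&(X>70)&(X<130)
        o.append("%5.0f"%np.median(X[m]) if m.sum()>2 else "    -")
    print("z%4d "%z,*o)
# rail direction
for sgn in(-1,1):
    m=(abs(Z-39)<3)&(abs(sgn*Y-70)<6)&(X>-78)&(X<85);p=np.polyfit(X[m],Y[m],1);print("rail",sgn,m.sum(),p)
m=(abs(Z-57)<4)&(abs(Y)<72)&(X>-30)&(X<82)
from cv2 import minAreaRect
print("tub",minAreaRect(H[m][:,:2].astype(np.float32)))
```

```text
x of face by y (cols) and z (rows)
         -75   -65   -55   -45   -35   -25   -15    -5     5    15    25    35    45    55    65    75    85    95   105
z  30      -     -     -     -     -     -     -     -     -     -     -     -     -     -    84     -     -     -     -
z  40     75    77     -     -     -     -     -     -     -     -     -     -     -    85    82    84    92    93    94
z  48     76    77    78     -     -     -    82    83    84    84    84    84    84    84    84    92    92    93    94
z  54     76    77    78    74    74    75    75    75    75    75    75    74    75    84    84    92    92    94    94
z  60     76    77    78    79    80    81    82    83    84    84    84    84    84    84    84    91    92    93    94
z  64     76    77    78    79    80    81    82    83    84    85    85    86    84    84    87    91    92    93    94
z  68     76    77    78    79    80    81    82    83    84    85    86    87    84    85    90    91    93    94    95
z  74     76    77    78    79    80    81    82    83    84    85    86    87    88    89    90    91    92    93    94
z  82     76    77    78    79    80    81    82    83    85    85    86    87    88    89    90    92    92    93    94
z  95    106   106    81   108   110    97    85    86   113   114    89   113    88    89    90    91    92    93    94
z 120    105   106   107   108   109   110   111   112   113   101    89    91    91    91    91    91    92    94    94
z 150    113   114   115   117   117   119   120   119   113   114   115   116    91    91    92    91    92    93    94
rail -1 264 [-5.11824371e-03 -7.20449632e+01]
rail 1 255 [1.54118791e-03 6.99979847e+01]
tub ((26.56061553955078, -1.8590164184570312), (138.91143798828125, 110.9438705444336), 89.67283630371094)
```

The stop's front face reads x≈84 while the tub's far edge reads 78, so the tub is about 6 mm short. The oven's world-aligned front plane lies in front of the stop on the right, at 77–79 near y -55, and it caught the tub's right rear corner. I'll reopen the latches from the inside, push at the left of the near edge so the left side goes fully home, then latch again. First I'll work out the moves.

Run:
```python
from h import *
for p in ([-24,0,241],[-24,0,138],[-24,82,138],[-24,-82,138]): go(p,HY+np.pi/2)
```

```text
[-24, 0, 241] [7.97, 5.63, -0.28] [-0.001, -0.0, 0.002]
[-24, 0, 138] [7.97, 5.64, 10.02] [-0.001, -0.0, 0.002]
[-24, 82, 138] [16.17, 5.66, 10.03] [-0.001, -0.0, 0.002]
[-24, -82, 138] [-0.23, 5.62, 10.02] [-0.001, -0.0, 0.002]
```

Call:
apply_moves([
  {"linear": [4, 2.8, 0], "rotation": [0, 0, 0], "gripper": 0},
  {"linear": [8, 5.6, 0], "rotation": [0, 0, 0], "gripper": 0},
  {"linear": [8, 5.6, 0], "rotation": [0, 0, 0], "gripper": 0},
  {"linear": [8, 5.6, 0], "rotation": [0, 0, 0], "gripper": 0},
  {"linear": [8, 5.6, 3.5], "rotation": [0, 0, 0], "gripper": 0},
  {"linear": [8, 5.6, 7], "rotation": [0, 0, 0], "gripper": 0},
  {"linear": [8, 5.6, 10], "rotation": [0, 0, 0], "gripper": 0},
  {"linear": [8, 5.6, 10], "rotation": [0, 0, 0], "gripper": 0},
  {"linear": [9, 5.6, 10], "rotation": [0, 0, 0], "gripper": 0},
  {"linear": [10, 5.6, 10], "rotation": [0, 0, 0], "gripper": 0},
  {"linear": [11, 5.6, 10], "rotation": [0, 0, 0], "gripper": 0},
  {"linear": [12, 5.6, 10], "rotation": [0, 0, 0], "gripper": 0},
])

```text
time: 14.15
tool_pos: [519.8, -17.9, 139.9]
orientation: [0.671, 0.742, 0.001, 0.001]
force: [0.3, -0.8, 1.5]
gripper_width: 0.6
gripper_force: 0.6
```

Call:
apply_moves([
  {"linear": [0.9, 0, 0], "rotation": [0, 0, 0], "gripper": 0},
  {"linear": [1.8, 0, 0], "rotation": [0, 0, 0], "gripper": 0},
  {"linear": [2.7, 0, 0], "rotation": [0, 0, 0], "gripper": 0},
  {"linear": [3.6, 0, 0], "rotation": [0, 0, 0], "gripper": 0},
  {"linear": [4.4, 0, 0], "rotation": [0, 0, 0], "gripper": 0},
  {"linear": [4.4, 0, 0], "rotation": [0, 0, 0], "gripper": 0},
  {"linear": [1, 0, 0], "rotation": [0, 0, 0], "gripper": 0},
  {"linear": [-3, 0, 0], "rotation": [0, 0, 0], "gripper": 0},
  {"linear": [-5, 0, 0], "rotation": [0, 0, 0], "gripper": 0},
  {"linear": [-6, 0, 0], "rotation": [0, 0, 0], "gripper": 0},
  {"linear": [-7, 0, 0], "rotation": [0, 0, 0], "gripper": 0},
  {"linear": [-8, 0, 0], "rotation": [0, 0, 0], "gripper": 0},
])

```text
time: 15.35
tool_pos: [527.3, -98.6, 138.6]
orientation: [0.671, 0.742, 0.0, -0.0]
force: [-0.1, 0.8, 0.9]
gripper_width: 0.2
gripper_force: 0.7
```

Call:
apply_moves([
  {"linear": [-0.9, 0, 0], "rotation": [0, 0, 0], "gripper": 0},
  {"linear": [-1.8, 0, 0], "rotation": [0, 0, 0], "gripper": 0},
  {"linear": [-2.7, 0, 0], "rotation": [0, 0, 0], "gripper": 0},
  {"linear": [-3.4, 0, 0], "rotation": [0, 0, 0], "gripper": 0},
  {"linear": [-4.0, 0, 0], "rotation": [0, 0, 0], "gripper": 0},
  {"linear": [-4.0, 0, 0], "rotation": [0, 0, 0], "gripper": 0},
  {"linear": [0, 0, 0], "rotation": [0, 0, 0], "gripper": 0},
  {"linear": [2, 0, 0], "rotation": [0, 0, 0], "gripper": 0},
  {"linear": [2, 0, -5], "rotation": [0, 0, 0], "gripper": 0},
  {"linear": [2, 0, -10], "rotation": [0, 0, 0], "gripper": 0},
  {"linear": [2, -6, -10], "rotation": [0, 0, 0], "gripper": 0},
  {"linear": [2, -6, -10], "rotation": [0, 0, 0], "gripper": 0},
])

```text
time: 16.55
tool_pos: [462.9, -84.3, 239.3]
orientation: [0.671, 0.742, 0.0, 0.0]
force: [0.6, 0.1, -0.6]
gripper_width: 0.1
gripper_force: 0.0
```

Run:
```python
from h import *
s=robot.state();print(s["time"],to_h(s["tool_pos"]),s["force"])
im,H=wcloud();X,Y,Z=H[...,0],H[...,1],H[...,2]
for sg in(-1,1):
    m=(Z>125)&(Z<180)&(abs(X+25)<30)&(sg*Y>0)&(sg*Y<175);print(sg,m.sum(),np.percentile(H[m],[2,50,98],axis=0).round(0).tolist() if m.sum() else "")
for p in ([-88,28,241],[-88,28,51],[-30,28,51]): go(p,HY+np.pi/2)
```

```text
16.55 [-86.53527789 -19.71844413 239.32826698] [ 0.56824228  0.08078501 -0.5591447 ]
-1 0 
1 1325 [[-37.0, 119.0, 127.0], [-26.0, 136.0, 150.0], [-12.0, 156.0, 161.0]]
[-88, 28, 241] [4.78, -0.13, -0.22] [-0.0, 0.0, -0.0]
[-88, 28, 51] [4.78, -0.13, 18.78] [-0.0, 0.0, -0.0]
[-30, 28, 51] [4.78, 5.67, 18.78] [-0.0, 0.0, -0.0]
```

Run:
```python
from h import *
for n in("top","scene"):
    im,d,W=cloud(n);H=to_h(W);X,Y,Z=H[...,0],H[...,1],H[...,2]
    for sg in(-1,1):
        m=(Z>125)&(Z<170)&(abs(X+25)<16)&(sg*Y>20)&(sg*Y<175);print(n,sg,m.sum(),np.percentile(H[m],[2,50,98],axis=0).round(0).tolist() if m.sum() else "")
```

```text
top -1 8 [[-32.0, -161.0, 151.0], [-26.0, -157.0, 157.0], [-20.0, -155.0, 159.0]]
top 1 109 [[-36.0, 119.0, 129.0], [-25.0, 138.0, 153.0], [-12.0, 157.0, 163.0]]
scene -1 0 
scene 1 84 [[-40.0, 122.0, 128.0], [-34.0, 145.0, 148.0], [-20.0, 160.0, 160.0]]
```

Call:
apply_moves([
  {"linear": [4.8, 0, 0], "rotation": [0, 0, 0], "gripper": 0},
  {"linear": [4.8, 0, 4], "rotation": [0, 0, 0], "gripper": 0},
  {"linear": [4.8, 0, 8.5], "rotation": [0, 0, 0], "gripper": 0},
  {"linear": [4.8, 0, 13], "rotation": [0, 0, 0], "gripper": 0},
  {"linear": [4.8, 0, 17], "rotation": [0, 0, 0], "gripper": 0},
  {"linear": [4.8, 0, 18.8], "rotation": [0, 0, 0], "gripper": 0},
  {"linear": [4.8, 0, 18.8], "rotation": [0, 0, 0], "gripper": 0},
  {"linear": [4.8, 0, 18.8], "rotation": [0, 0, 0], "gripper": 0},
])

```text
time: 17.5
tool_pos: [461.4, -36.6, 50.6]
orientation: [0.671, 0.742, -0.0, -0.0]
force: [-0.4, -0.3, -0.3]
gripper_width: 0.7
gripper_force: 0.0
```

Both latches are open. Now I'll push on the left part of the near edge.

Call:
apply_moves([
  {"linear": [0, 3, 0], "rotation": [0, 0, 0], "gripper": 0},
  {"linear": [0, 5, 0], "rotation": [0, 0, 0], "gripper": 0},
  {"linear": [0, 5.8, 0], "rotation": [0, 0, 0], "gripper": 0},
  {"linear": [0, 6.1, 0], "rotation": [0, 0, 0], "gripper": 0},
  {"linear": [0, 6.3, 0], "rotation": [0, 0, 0], "gripper": 0},
  {"linear": [0, 6.4, 0], "rotation": [0, 0, 0], "gripper": 0},
  {"linear": [0, 6.5, 0], "rotation": [0, 0, 0], "gripper": 0},
  {"linear": [0, 6.6, 0], "rotation": [0, 0, 0], "gripper": 0},
  {"linear": [0, 6.6, 0], "rotation": [0, 0, 0], "gripper": 0},
])

```text
time: 18.4
tool_pos: [521.8, -30.5, 51.9]
orientation: [0.671, 0.742, -0.003, -0.004]
force: [-38.5, -8.6, 50.7]
gripper_width: 0.0
gripper_force: 29.2
```

Run:
```python
from h import *
s=robot.state();print(to_h(s["tool_pos"]),s["force"],s["moment"])
im,H=wcloud();rep(H,im)
g=im.astype(int);m=(g[...,1]>g[...,0]+40)&(g[...,1]>g[...,2]+20)&(abs(H[...,2]-55)<8)
for y in(-50,-30,0,20,30,40,50):
    x=np.sort(H[m&(abs(H[...,1]-y)<5)][:,0])
    if len(x)>4:print(y,x[1].round(1),x[-2].round(1))
```

```text
[-22.55349845  27.87834565  51.91881947] [-38.45593632  -8.61447931  50.72930474] [-1.58397168  6.40875517 -0.183643  ]
tub 4499 [[-12.2, -27.7, 49.3], [33.2, 57.1, 56.0], [78.1, 68.2, 58.0]]
stop top 738 [[81.0, -21.8, 62.1], [83.9, 33.3, 66.2], [89.3, 59.7, 70.0]]
Rail tops 1732 [[-74.7, 64.9, 37.2], [13.3, 70.5, 39.0], [91.0, 73.7, 41.9]]
Rpost 0 
Lpost 1569 [[-37.8, 88.3, 83.1], [-23.2, 98.1, 85.6], [-8.6, 106.1, 90.7]]
Rhead 0 
Lhead 30091 [[-53.8, 47.5, 121.3], [-23.2, 58.0, 153.6], [3.6, 132.3, 174.6]]
-30 54.0 78.2
0 56.2 78.8
20 34.8 83.3
30 32.9 79.4
40 -14.2 78.5
50 -14.2 77.1
```

The force has a large upward part, so the fingertip's rounded end is riding on the rim and pressing the tub down. The left side did move 3 mm. I'll back off, lower the tip to z≈34 so the flat of the finger bears on the rim, and push again just left of the middle, clear of the raised latch fingers.

Call:
apply_moves([
  {"linear": [0, -1.2, 0], "rotation": [0, 0, 0], "gripper": 0},
  {"linear": [0, -3, 0], "rotation": [0, 0, 0], "gripper": 0},
  {"linear": [-2.0, -3, 0], "rotation": [0, 0, 0], "gripper": 0},
  {"linear": [-2.0, -3, 1.7], "rotation": [0, 0, 0], "gripper": 0},
  {"linear": [-2.0, -3, 1.7], "rotation": [0, 0, 0], "gripper": 0},
  {"linear": [-2.0, -1.5, 1.7], "rotation": [0, 0, 0], "gripper": 0},
  {"linear": [-2.0, -0.7, 1.7], "rotation": [0, 0, 0], "gripper": 0},
  {"linear": [-2.0, -0.4, 1.7], "rotation": [0, 0, 0], "gripper": 0},
  {"linear": [-2.0, -0.2, 1.7], "rotation": [0, 0, 0], "gripper": 0},
  {"linear": [-2.0, -0.1, 1.7], "rotation": [0, 0, 0], "gripper": 0},
  {"linear": [-2.0, -0.1, 1.7], "rotation": [0, 0, 0], "gripper": 0},
])

```text
time: 19.55
tool_pos: [521.8, -49.4, 33.3]
orientation: [0.671, 0.742, -0.004, -0.005]
force: [-38.5, -2.8, 33.6]
gripper_width: 0.3
gripper_force: 20.9
```

```bash
cat >> h.py <<'E'
def look():
    s=robot.state();print(to_h(s["tool_pos"]),s["force"],s["moment"],s["time"])
    im,H=wcloud();g=im.astype(int);m=(g[...,1]>g[...,0]+40)&(g[...,1]>g[...,2]+20)&(abs(H[...,2]-55)<5)&(H[...,0]<82)
    for y in(-50,-40,-30,-20,0,20,30,40,50):
        x=np.sort(H[m&(abs(H[...,1]-y)<5)][:,0])
        if len(x)>4:print(y,x[1].round(1),x[-2].round(1))
E
python3 -c "
from h import *
look()"
```

```text
[-24.39744225   9.08785612  33.2772159 ] [-38.50222622  -2.7547625   33.55893529] [-0.73600703  6.1598479  -0.42061423] 19.55
-30 54.7 79.2
-20 30.0 79.3
20 -12.1 80.5
30 -14.6 81.1
40 -13.2 80.0
50 -12.2 78.7
```

Call:
apply_moves([
  {"linear": [0, 0, -0.1], "rotation": [0, 0, 0], "gripper": 0},
  {"linear": [0, 0, -0.2], "rotation": [0, 0, 0], "gripper": 0},
  {"linear": [0, 0.05, -0.25], "rotation": [0, 0, 0], "gripper": 0},
  {"linear": [0, 0.1, -0.25], "rotation": [0, 0, 0], "gripper": 0},
])

```text
time: 20.0
tool_pos: [522.2, -48.6, 34.3]
orientation: [0.671, 0.742, -0.004, -0.006]
force: [-27.8, 4.1, -0.7]
gripper_width: 0.6
gripper_force: 14.1
```

```bash
python3 -c "
from h import *
look()"
```

```text
[-23.96230504   9.80056352  34.30311748] [-27.81768524   4.14690781  -0.72959217] [ 0.60816937  4.76849495 -0.31990882] 20.0
-30 55.0 80.1
-20 30.8 80.7
20 -8.9 81.9
30 -13.5 81.3
40 -12.6 81.1
50 -11.6 80.0
```

Call:
apply_moves([
  {"linear": [0.2, 0.05, -0.03], "rotation": [0, 0, 0], "gripper": 0},
  {"linear": [0.3, 0.1, -0.06], "rotation": [0, 0, 0], "gripper": 0},
  {"linear": [0.3, 0.15, -0.1], "rotation": [0, 0, 0], "gripper": 0},
  {"linear": [0.3, 0.15, -0.1], "rotation": [0, 0, 0], "gripper": 0},
])

```text
time: 20.45
tool_pos: [522.1, -47.2, 34.9]
orientation: [0.671, 0.742, -0.005, -0.006]
force: [-34.9, -23.0, -0.5]
gripper_width: 0.7
gripper_force: 17.8
```

```bash
python3 -c "
from h import *
look()"
```

```text
[-23.88253477  11.21631813  34.85010691] [-34.92590423 -22.9604337   -0.54984838] [-3.97663664  5.71800591 -0.65531681] 20.45
-30 55.1 79.2
-20 30.8 80.2
20 27.5 81.7
30 -13.4 81.5
40 -12.9 81.3
50 -11.5 79.9
```

The tub's centre is now about 34 in my frame, and it no longer advances. Withdraw gently and re-measure.

Call:
apply_moves([
  {"linear": [-0.3, -0.1, 0], "rotation": [0, 0, 0], "gripper": 0},
  {"linear": [-0.3, -0.3, 0], "rotation": [0, 0, 0], "gripper": 0},
  {"linear": [-0.3, -1, 0], "rotation": [0, 0, 0], "gripper": 0},
  {"linear": [-1, -4, 0], "rotation": [0, 0, 0], "gripper": 0},
  {"linear": [-1, -6, 0], "rotation": [0, 0, 0], "gripper": 0},
  {"linear": [-1, -6, -5], "rotation": [0, 0, 0], "gripper": 0},
  {"linear": [-1, -6, -10], "rotation": [0, 0, 0], "gripper": 0},
  {"linear": [-1, -6, -15], "rotation": [0, 0, 0], "gripper": 0},
  {"linear": [-1, -6, -20], "rotation": [0, 0, 0], "gripper": 0},
  {"linear": [-1, -6, -20.5], "rotation": [0, 0, 0], "gripper": 0},
  {"linear": [-1, -6, -20.5], "rotation": [0, 0, 0], "gripper": 0},
])

```text
time: 21.6
tool_pos: [472.4, -62.8, 244.5]
orientation: [0.671, 0.742, 0.001, 0.002]
force: [-0.1, 0.6, -1.3]
gripper_width: 0.5
gripper_force: 0.0
```

Run:
```python
from h import *
look();go([-24,195,238],HY+np.pi)
```

```text
[-74.94245719   0.65535948 244.51108238] [-0.13258272  0.61010388 -1.29666275] [ 0.04918176 -0.11636726  0.02025568] 21.6
-50 -14.7 75.0
-40 -16.5 76.9
-30 -16.8 77.8
-20 -16.6 78.1
0 -16.3 79.1
20 -16.1 79.1
30 -15.5 79.4
40 -14.8 79.0
50 -11.5 77.0
[-24, 195, 238] [19.41, 5.2, 0.47] [0.001, 0.002, -1.57]
```

After release the centre reads about 31.4, so true x is roughly 29.5 and marginal. It needs a bit more rotation, so I'll push once more at y≈30 with the vertical force compensated.

Call:
apply_moves([
  {"linear": [2.9, -0.5, 0], "rotation": [0, 0, 0], "gripper": 0},
  {"linear": [2.9, -0.5, 4.5], "rotation": [0, 0, 0], "gripper": 0},
  {"linear": [2.9, -0.5, 9], "rotation": [0, 0, 0], "gripper": 0},
  {"linear": [2.9, -0.5, 13.5], "rotation": [0, 0, 0], "gripper": 0},
  {"linear": [2.9, -0.5, 18], "rotation": [0, 0, 0], "gripper": 0},
  {"linear": [2.9, -0.5, 19.7], "rotation": [0, 0, 0], "gripper": 0},
  {"linear": [2.9, 1, 19.7], "rotation": [0, 0, 0], "gripper": 0},
  {"linear": [2.9, 3, 19.7], "rotation": [0, 0, 0], "gripper": 0},
  {"linear": [2.9, 4.6, 19.7], "rotation": [0, 0, 0], "gripper": 0},
  {"linear": [2.9, 5.0, 19.65], "rotation": [0, 0, 0], "gripper": 0},
  {"linear": [2.9, 5.2, 19.55], "rotation": [0, 0, 0], "gripper": 0},
])

```text
time: 22.75
tool_pos: [520.3, -28.7, 47.0]
orientation: [0.671, 0.742, 0.0, 0.0]
force: [-0.6, -0.1, 0.3]
gripper_width: 0.4
gripper_force: 0.2
```

Call:
apply_moves([
  {"linear": [0, 0.1, -0.07], "rotation": [0, 0, 0], "gripper": 0},
  {"linear": [0, 0.15, -0.12], "rotation": [0, 0, 0], "gripper": 0},
  {"linear": [0, 0.15, -0.12], "rotation": [0, 0, 0], "gripper": 0},
])

```text
time: 23.05
tool_pos: [520.7, -28.7, 48.0]
orientation: [0.671, 0.742, -0.0, -0.0]
force: [-2.2, 0.1, -0.1]
gripper_width: 0.5
gripper_force: 0.7
```

```bash
python3 -c "
from h import *
look()"
```

```text
[-23.39919786  29.8056929   47.97632996] [-2.16385517  0.08150955 -0.13169377] [0.09883808 0.19237494 0.00183422] 23.05
-30 57.3 76.0
-20 55.4 79.0
0 56.7 79.8
20 36.1 79.9
30 33.8 80.3
40 -12.8 79.6
50 -13.5 78.7
```

Call:
apply_moves([
  {"linear": [0, 0.05, -0.03], "rotation": [0, 0, 0], "gripper": 0},
  {"linear": [0, 0.1, -0.06], "rotation": [0, 0, 0], "gripper": 0},
  {"linear": [0, 0.15, -0.09], "rotation": [0, 0, 0], "gripper": 0},
  {"linear": [0, 0.2, -0.12], "rotation": [0, 0, 0], "gripper": 0},
  {"linear": [0, 0.2, -0.12], "rotation": [0, 0, 0], "gripper": 0},
])

```text
time: 23.6
tool_pos: [521.8, -28.2, 48.5]
orientation: [0.671, 0.742, -0.001, -0.001]
force: [-6.8, 2.9, -2.1]
gripper_width: 0.2
gripper_force: 3.1
```

```bash
python3 -c "
from h import *
look()"
```

```text
[-22.28990031  30.1659786   48.51299856] [-6.79974317  2.94664709 -2.05228316] [ 0.5896781   1.06727097 -0.02580204] 23.6
-30 58.2 76.7
-20 56.1 79.6
0 57.3 80.6
20 37.3 80.4
30 34.8 81.3
40 -11.6 80.7
50 -11.8 79.8
```

Good: 7 N now gives as much travel as 38 N did before. Continue.

Call:
apply_moves([
  {"linear": [0, 0.05, -0.02], "rotation": [0, 0, 0], "gripper": 0},
  {"linear": [0, 0.1, -0.04], "rotation": [0, 0, 0], "gripper": 0},
  {"linear": [0, 0.15, -0.06], "rotation": [0, 0, 0], "gripper": 0},
  {"linear": [0, 0.2, -0.08], "rotation": [0, 0, 0], "gripper": 0},
  {"linear": [0, 0.2, -0.08], "rotation": [0, 0, 0], "gripper": 0},
])

```text
time: 24.15
tool_pos: [522.0, -28.0, 48.7]
orientation: [0.671, 0.742, -0.002, -0.003]
force: [-12.5, 1.4, -1.4]
gripper_width: 0.1
gripper_force: 6.5
```

```bash
python3 -c "
from h import *
look()"
```

```text
[-22.0499944   30.34931443  48.67253409] [-12.52450019   1.44080252  -1.3873074 ] [ 0.17948117  2.26785534 -0.19673163] 24.15
-30 57.9 76.2
-20 56.1 79.7
0 57.4 80.6
20 37.3 81.1
30 35.0 81.5
40 -11.4 81.0
50 -12.1 79.5
```

Call:
apply_moves([
  {"linear": [0, 0.1, -0.04], "rotation": [0, 0, 0], "gripper": 0},
  {"linear": [0, 0.2, -0.08], "rotation": [0, 0, 0], "gripper": 0},
  {"linear": [0, 0.3, -0.12], "rotation": [0, 0, 0], "gripper": 0},
  {"linear": [0, 0.3, -0.15], "rotation": [0, 0, 0], "gripper": 0},
  {"linear": [0, 0.3, -0.15], "rotation": [0, 0, 0], "gripper": 0},
])

```text
time: 24.7
tool_pos: [522.3, -27.8, 49.2]
orientation: [0.671, 0.741, -0.004, -0.005]
force: [-23.4, -3.4, -0.5]
gripper_width: 0.4
gripper_force: 11.8
```

```bash
python3 -c "
from h import *
look()"
```

```text
[-21.80194413  30.54361742  49.18009374] [-23.38527877  -3.37331526  -0.54100563] [-0.63901627  4.18447241 -0.26013389] 24.7
-30 57.7 64.3
-20 56.4 79.5
0 57.6 80.7
20 38.3 81.0
30 35.0 81.5
40 -11.1 80.8
50 -11.8 79.8
```

It is hard against something on both sides now. Release straight back and measure.

Call:
apply_moves([
  {"linear": [0, -0.3, 0.1], "rotation": [0, 0, 0], "gripper": 0},
  {"linear": [0, -0.5, 0.1], "rotation": [0, 0, 0], "gripper": 0},
  {"linear": [0, -0.9, 0.1], "rotation": [0, 0, 0], "gripper": 0},
  {"linear": [0, -3, 0], "rotation": [0, 0, 0], "gripper": 0},
  {"linear": [0, -6, 0], "rotation": [0, 0, 0], "gripper": 0},
  {"linear": [0, -6, -5], "rotation": [0, 0, 0], "gripper": 0},
  {"linear": [-2.9, -6, -10], "rotation": [0, 0, 0], "gripper": 0},
  {"linear": [-2.9, -6, -15], "rotation": [0, 0, 0], "gripper": 0},
  {"linear": [-2.9, -6, -19.5], "rotation": [0, 0, 0], "gripper": 0},
  {"linear": [-2.9, -6, -19.5], "rotation": [0, 0, 0], "gripper": 0},
  {"linear": [-2.9, -6, -19.5], "rotation": [0, 0, 0], "gripper": 0},
])

```text
time: 25.85
tool_pos: [472.4, -63.1, 248.1]
orientation: [0.671, 0.742, 0.001, 0.002]
force: [0.1, -0.0, -0.9]
gripper_width: 0.4
gripper_force: 0.0
```

Run:
```python
from h import *
look();go([-24,195,238],HY+np.pi)
im,H=wcloud();X,Y,Z=H[...,0],H[...,1],H[...,2]
m=(abs(Z-62)<4)&(Y>42)&(Y<62)&(X>75)&(X<88);print("stop face",m.sum(),np.percentile(X[m],[5,25,50]))
```

```text
[-74.91606505   0.3337295  248.06229639] [ 0.08953352 -0.03241265 -0.87496127] [-0.02676557 -0.0987864  -0.00051831] 25.85
-50 -14.5 74.7
-40 -16.4 76.2
-30 -16.5 77.8
-20 -16.6 78.2
0 -15.8 79.0
20 -15.5 80.0
30 -14.7 79.5
40 -13.6 78.7
50 -8.4 78.1
[-24, 195, 238] [19.43, 5.18, 0.85] [0.001, 0.001, -1.571]
stop face 36 [83.2793096  83.76867528 84.18799197]
```

Under load the tub was about 2 mm deeper. At rest it reads 31.6 in my frame, whose offset is uncertain by about 2 mm. I'll calibrate that offset on the base plate's front edge (true x = -80).

Run:
```python
from h import *
im,H=wcloud();np.savez("w6",im=im,H=H)
ci=robot.camera_info("wrist");K=np.array(ci["mtx"]);o=ci["origin"];R=Ro.from_quat(ci["rotation"])
v,u=np.mgrid[0:384,0:512]; a=(u-K[0,2])/K[0,0]; b=(v-K[1,2])/K[1,1]; r=np.hypot(a,b)+1e-9
w=R.apply(np.stack([a/r*np.sin(r),-b/r*np.sin(r),-np.cos(r)],-1).reshape(-1,3)).reshape(384,512,3)
def plane(z): return to_h(o+w*((z-o[2])/w[...,2])[...,None])
g=cv2.cvtColor(im,cv2.COLOR_RGB2GRAY).astype(float)
def prof(z,y,lo,hi,n=""):
    P=plane(z);out=[]
    for x in np.arange(lo,hi,1.):
        m=(abs(P[...,1]-y)<8)&(abs(P[...,0]-x)<.8);out.append(g[m].mean() if m.any() else np.nan)
    print(n,y,lo,np.round(out).tolist())
for y in(15,35,50):prof(4,y,-92,-66,"front")
for y in(92,104):prof(88,y,-48,0,"postL")
for y in(30,45):prof(57,y,-24,-8,"tubnear")
for y in(30,45):prof(57,y,70,88,"tubfar")
for y in(40,50):prof(66,y,76,96,"stop")
```

```text
front 15 -92 [209.0, 208.0, 208.0, 208.0, 208.0, 208.0, 208.0, 208.0, 209.0, 208.0, 209.0, 209.0, 211.0, 184.0, 194.0, 205.0, 209.0, 207.0, 207.0, 207.0, 208.0, 207.0, 207.0, 207.0, 207.0, 207.0]
front 35 -92 [209.0, 209.0, 208.0, 208.0, 208.0, 209.0, 208.0, 208.0, 208.0, 208.0, 209.0, 209.0, 211.0, 185.0, 194.0, 203.0, 206.0, 205.0, 205.0, 205.0, 205.0, 205.0, 204.0, 206.0, 205.0, 205.0]
front 50 -92 [209.0, 209.0, 209.0, 208.0, 208.0, 209.0, 208.0, 208.0, 208.0, 208.0, 209.0, 209.0, 211.0, 187.0, 195.0, 202.0, 205.0, 205.0, 205.0, 205.0, 205.0, 205.0, 204.0, 205.0, 205.0, 205.0]
postL 92 -48 [173.0, 175.0, 149.0, 122.0, 119.0, 122.0, 123.0, 121.0, 126.0, 174.0, 205.0, 206.0, 206.0, 198.0, 152.0, 107.0, 107.0, 116.0, 115.0, 117.0, 129.0, 136.0, 138.0, 136.0, 135.0, 133.0, 130.0, 130.0, 121.0, 114.0, 106.0, 105.0, 97.0, 110.0, 127.0, 140.0, 142.0, 142.0, 147.0, 137.0, 123.0, 117.0, 142.0, 158.0, 159.0, 156.0, 153.0, 152.0]
postL 104 -48 [202.0, 209.0, 196.0, 169.0, 153.0, 148.0, 145.0, 127.0, 131.0, 160.0, 177.0, 177.0, 176.0, 178.0, 142.0, 108.0, 113.0, 122.0, 130.0, 144.0, 163.0, 1
[... 310 characters left out ...]
0]
tubnear 45 -24 [204.0, 206.0, 197.0, 158.0, 162.0, 155.0, 162.0, 140.0, 101.0, 83.0, 87.0, 106.0, 113.0, 99.0, 104.0, 110.0]
tubfar 30 70 [244.0, 243.0, 224.0, 164.0, 135.0, 137.0, 152.0, 148.0, 150.0, 136.0, 142.0, 141.0, 144.0, 144.0, 144.0, 139.0, 149.0, 172.0]
tubfar 45 70 [196.0, 181.0, 168.0, 145.0, 152.0, 155.0, 151.0, 144.0, 132.0, 139.0, 141.0, 143.0, 143.0, 144.0, 146.0, 148.0, 138.0, 110.0]
stop 40 76 [138.0, 142.0, 144.0, 143.0, 144.0, 146.0, 138.0, 139.0, 124.0, 109.0, 107.0, 99.0, 76.0, 89.0, 139.0, 144.0, 144.0, 142.0, 141.0, 141.0]
stop 50 76 [143.0, 143.0, 143.0, 144.0, 145.0, 147.0, 124.0, 82.0, 34.0, 44.0, 48.0, 46.0, 40.0, 45.0, 93.0, 132.0, 145.0, 143.0, 141.0, 140.0]
```

Call:
apply_moves([
  {"linear": [2.9, 0, 0], "rotation": [0, 0, 0], "gripper": 0},
  {"linear": [2.9, 0, 5], "rotation": [0, 0, 0], "gripper": 0},
  {"linear": [2.9, 0, 10], "rotation": [0, 0, 0], "gripper": 0},
  {"linear": [2.9, 0, 15], "rotation": [0, 0, 0], "gripper": 0},
  {"linear": [2.9, 0, 19.9], "rotation": [0, 0, 0], "gripper": 0},
  {"linear": [2.9, 2, 19.9], "rotation": [0, 0, 0], "gripper": 0},
  {"linear": [2.9, 4, 19.9], "rotation": [0, 0, 0], "gripper": 0},
  {"linear": [2.9, 5.0, 19.9], "rotation": [0, 0, 0], "gripper": 0},
  {"linear": [2.9, 5.2, 19.85], "rotation": [0, 0, 0], "gripper": 0},
  {"linear": [2.9, 5.3, 19.8], "rotation": [0, 0, 0], "gripper": 0},
  {"linear": [2.9, 5.35, 19.75], "rotation": [0, 0, 0], "gripper": 0},
  {"linear": [2.9, 5.35, 19.75], "rotation": [0, 0, 0], "gripper": 0},
])

```text
time: 27.2
tool_pos: [521.0, -28.6, 49.0]
orientation: [0.671, 0.742, -0.0, -0.0]
force: [-1.0, 0.7, -0.0]
gripper_width: 0.4
gripper_force: 0.8
```

```bash
python3 -c "
from h import *
look()"
```

```text
[-23.1414388   29.82739185  48.97263091] [-0.99607599  0.69308974 -0.04885925] [0.06039965 0.19938475 0.01117256] 27.2
-30 57.8 75.9
-20 55.4 78.9
0 56.5 79.6
20 36.2 79.6
30 34.0 80.4
40 -12.5 80.0
50 -12.6 78.7
```

Call:
apply_moves([
  {"linear": [0, 0.05, -0.03], "rotation": [0, 0, 0], "gripper": 0},
  {"linear": [0, 0.1, -0.06], "rotation": [0, 0, 0], "gripper": 0},
  {"linear": [0, 0.1, -0.06], "rotation": [0, 0, 0], "gripper": 0},
  {"linear": [0, 0.1, -0.06], "rotation": [0, 0, 0], "gripper": 0},
])

```text
time: 27.65
tool_pos: [521.8, -28.5, 49.2]
orientation: [0.671, 0.742, -0.001, -0.001]
force: [-5.5, -0.2, 0.2]
gripper_width: 0.2
gripper_force: 2.5
```

```bash
python3 -c "
from h import *
look()"
```

```text
[-22.28091298  29.85590049  49.19209724] [-5.4955952  -0.2454839   0.24614575] [-0.11533173  0.80946211 -0.06994877] 27.65
-30 57.6 78.3
-20 56.0 79.8
0 57.5 80.6
20 37.1 81.3
30 34.6 81.3
40 -11.7 80.3
50 -11.7 79.6
```

Call:
apply_moves([
  {"linear": [0, -0.03, 0], "rotation": [0, 0, 0], "gripper": 0},
  {"linear": [0, -0.06, 0], "rotation": [0, 0, 0], "gripper": 0},
  {"linear": [0, -0.09, 0], "rotation": [0, 0, 0], "gripper": 0},
  {"linear": [0, -0.12, 0], "rotation": [0, 0, 0], "gripper": 0},
  {"linear": [0, -0.15, 0], "rotation": [0, 0, 0], "gripper": 0},
  {"linear": [0, -0.18, 0], "rotation": [0, 0, 0], "gripper": 0},
  {"linear": [0, -0.24, 0], "rotation": [0, 0, 0], "gripper": 0},
  {"linear": [0, -0.4, 0], "rotation": [0, 0, 0], "gripper": 0},
])

```text
time: 28.5
tool_pos: [519.2, -29.0, 49.7]
orientation: [0.671, 0.742, 0.0, 0.0]
force: [0.3, -0.5, 0.8]
gripper_width: 0.3
gripper_force: 0.0
```

```bash
python3 -c "
from h import *
look()"
```

```text
[-24.95545614  29.66312814  49.67480693] [ 0.31178012 -0.51002082  0.80720065] [-0.03761348 -0.11835006  0.0087255 ] 28.5
-30 57.8 77.7
-20 54.7 79.5
0 56.4 79.9
20 36.9 80.1
30 33.8 80.3
40 -12.7 80.1
50 -12.0 78.8
```

At rest the tub's centre reads about 32.6 in this close view, roughly 30.7 after the offset, which is inside the band. Now latch again, moving quickly.

Call:
apply_moves([
  {"linear": [0, -2, 0], "rotation": [0, 0, 0], "gripper": 0},
  {"linear": [0, -5, 0], "rotation": [0, 0, 0], "gripper": 0},
  {"linear": [0, -5, 0], "rotation": [0, 0, 0], "gripper": 0},
  {"linear": [0, -5, -5], "rotation": [0, 0, 0], "gripper": 0},
  {"linear": [0, -5, -10], "rotation": [0, 0, 0], "gripper": 0},
  {"linear": [0, -5, -15], "rotation": [0, 0, 0], "gripper": 0},
  {"linear": [0, -5, -19], "rotation": [0, 0, 0], "gripper": 0},
  {"linear": [0, -5, -19], "rotation": [0, 0, 0], "gripper": 0},
  {"linear": [0, -5, -19], "rotation": [0, 0, 0], "gripper": 0},
])

```text
time: 29.45
tool_pos: [469.7, -34.0, 240.4]
orientation: [0.671, 0.742, 0.001, 0.001]
force: [-0.4, -0.9, 0.0]
gripper_width: 0.7
gripper_force: 0.0
```

Run:
```python
from h import *
print(to_h(robot.state()["tool_pos"]));go([-25,195,236],HY+np.pi)
```

```text
[-74.66465395  29.64513193 240.37077408]
[-25, 195, 236] [16.54, 4.97, 0.44] [0.002, 0.002, -1.571]
```

Call:
apply_moves([
  {"linear": [16.5, 5.0, 0.4], "rotation": [0, 0, -1.571], "gripper": 0},
  {"linear": [16.5, 5.0, 0.4], "rotation": [0, 0, -1.571], "gripper": 0},
  {"linear": [16.5, 5.0, 0.4], "rotation": [0, 0, -1.571], "gripper": 0},
  {"linear": [16.5, 5.0, 0.4], "rotation": [0, 0, -1.571], "gripper": 0},
  {"linear": [16.5, 5.0, 0.4], "rotation": [0, 0, -1.571], "gripper": 0},
  {"linear": [16.5, 5.0, 0.4], "rotation": [0, 0, -1.571], "gripper": 0},
  {"linear": [16.5, 5.0, 0.4], "rotation": [0, 0, -1.571], "gripper": 0},
  {"linear": [16.5, 5.0, 0.4], "rotation": [0, 0, -1.571], "gripper": 0},
  {"linear": [16.5, 5.0, 0.4], "rotation": [0, 0, -1.571], "gripper": 0},
  {"linear": [16.5, 5.0, 0.4], "rotation": [0, 0, -1.571], "gripper": 0},
  {"linear": [16.5, 5.0, 0.4], "rotation": [0, 0, -1.571], "gripper": 0},
  {"linear": [16.5, 5.0, 0.4], "rotation": [0, 0, -1.571], "gripper": 0},
])

```text
time: 30.65
tool_pos: [501.6, 135.1, 233.7]
orientation: [-0.051, 0.999, -0.0, -0.001]
force: [1.0, 0.5, 0.1]
gripper_width: 0.6
gripper_force: 0.0
```

Run:
```python
from h import *
print(to_h(robot.state()["tool_pos"]));go([-25,195,132],HY+np.pi)
```

```text
[-26.06824089 194.70636439 233.72021333]
[-25, 195, 132] [-0.13, 0.03, 10.17] [-0.0, -0.003, 0.001]
```

Call:
apply_moves([
  {"linear": [-0.1, 0, 5], "rotation": [0, 0, 0], "gripper": 0},
  {"linear": [-0.1, 0, 10.2], "rotation": [0, 0, 0], "gripper": 0},
  {"linear": [-0.1, -0.5, 10.2], "rotation": [0, 0, 0], "gripper": 0},
  {"linear": [-0.1, -1.3, 10.2], "rotation": [0, 0, 0], "gripper": 0},
  {"linear": [-0.1, -2.1, 10.2], "rotation": [0, 0, 0], "gripper": 0},
  {"linear": [-0.1, -2.9, 10.2], "rotation": [0, 0, 0], "gripper": 0},
  {"linear": [-0.1, -3.7, 10.2], "rotation": [0, 0, 0], "gripper": 0},
  {"linear": [-0.1, -4.5, 10.2], "rotation": [0, 0, 0], "gripper": 0},
  {"linear": [-0.1, -5.3, 10.2], "rotation": [0, 0, 0], "gripper": 0},
  {"linear": [-0.1, -6.1, 10.2], "rotation": [0, 0, 0], "gripper": 0},
  {"linear": [-0.1, -6.9, 10.2], "rotation": [0, 0, 0], "gripper": 0},
  {"linear": [-0.1, -7.5, 10.2], "rotation": [0, 0, 0], "gripper": 0},
])

```text
time: 31.85
tool_pos: [510.7, 59.9, 133.3]
orientation: [-0.05, 0.999, -0.0, -0.0]
force: [0.2, -0.3, 0.3]
gripper_width: 0.4
gripper_force: 0.0
```

Call:
apply_moves([
  {"linear": [0, -0.7, 0], "rotation": [0, 0, 0], "gripper": 0},
  {"linear": [0, -0.7, 0], "rotation": [0, 0, 0], "gripper": 0},
  {"linear": [0, 0.5, 0], "rotation": [0, 0, 0], "gripper": 0},
  {"linear": [0, 2, 0], "rotation": [0, 0, 0], "gripper": 0},
  {"linear": [0, 2, -5], "rotation": [0, 0, 0], "gripper": 0},
  {"linear": [0, 2, -10.5], "rotation": [0, 0, 0], "gripper": 0},
  {"linear": [0, 2, -10.5], "rotation": [0, 0, 0], "gripper": 0},
  {"linear": [0, 2, -10.5], "rotation": [0, 0, 0], "gripper": 0},
])

```text
time: 32.65
tool_pos: [509.3, 81.9, 239.9]
orientation: [-0.051, 0.999, 0.0, 0.002]
force: [0.7, -0.3, -0.4]
gripper_width: 0.4
gripper_force: 0.0
```

Run:
```python
from h import *
print(to_h(robot.state()["tool_pos"]));go([-25,-195,236],HY+np.pi)
im,H=wcloud();rep(H,im)
```

```text
[-23.72043677 141.00454804 239.89088091]
[-25, -195, 236] [0.17, -33.6, 0.38] [0.0, 0.003, 0.001]
tub 1722 [[-16.9, -66.4, 49.8], [31.5, -20.6, 55.8], [77.4, 68.8, 57.9]]
stop top 0 
Rail tops 476 [[-75.5, -73.8, 37.0], [-31.8, 69.2, 39.0], [50.1, 73.1, 40.9]]
Rpost 97 [[-37.9, -107.8, 83.2], [-29.8, -98.6, 85.7], [-8.9, -87.5, 90.3]]
Lpost 296 [[-37.7, 87.7, 83.1], [-24.9, 96.6, 85.1], [-9.1, 105.5, 90.5]]
Rhead 866 [[-36.9, -154.7, 120.4], [-24.9, -132.6, 143.4], [-10.5, -77.7, 161.0]]
Lhead 1252 [[-37.0, 38.1, 123.7], [-26.5, 58.6, 149.5], [-11.0, 76.4, 161.2]]
```

Left is latched. Now the right side.

Call:
apply_moves([
  {"linear": [0.2, -33.6, 0], "rotation": [0, 0, 0], "gripper": 0},
  {"linear": [0.2, -33.6, 0], "rotation": [0, 0, 0], "gripper": 0},
  {"linear": [0.2, -33.6, 0], "rotation": [0, 0, 0], "gripper": 0},
  {"linear": [0.2, -33.6, 0], "rotation": [0, 0, 0], "gripper": 0},
  {"linear": [0.2, -33.6, 0], "rotation": [0, 0, 0], "gripper": 0},
  {"linear": [0.2, -33.6, 0], "rotation": [0, 0, 0], "gripper": 0},
  {"linear": [0.2, -33.6, 0], "rotation": [0, 0, 0], "gripper": 0},
  {"linear": [0.2, -33.6, 0], "rotation": [0, 0, 0], "gripper": 0},
  {"linear": [0.2, -33.6, 0], "rotation": [0, 0, 0], "gripper": 0},
  {"linear": [0.2, -33.6, 0], "rotation": [0, 0, 0], "gripper": 0},
])

```text
time: 33.7
tool_pos: [539.9, -252.5, 237.1]
orientation: [-0.05, 0.999, 0.001, -0.001]
force: [-1.2, -0.6, -0.4]
gripper_width: 0.2
gripper_force: 0.0
```

Run:
```python
from h import *
print(to_h(robot.state()["tool_pos"]));go([-25,-195,132],HY+np.pi)
```

```text
[ -26.70781804 -194.84283304  237.12099419]
[-25, -195, 132] [-0.19, -0.03, 10.51] [0.001, -0.002, 0.001]
```

Call:
apply_moves([
  {"linear": [-0.2, 0, 5], "rotation": [0, 0, 0], "gripper": 0},
  {"linear": [-0.2, 0, 10.5], "rotation": [0, 0, 0], "gripper": 0},
  {"linear": [-0.2, 0.5, 10.5], "rotation": [0, 0, 0], "gripper": 0},
  {"linear": [-0.2, 1.3, 10.5], "rotation": [0, 0, 0], "gripper": 0},
  {"linear": [-0.2, 2.1, 10.5], "rotation": [0, 0, 0], "gripper": 0},
  {"linear": [-0.2, 2.9, 10.5], "rotation": [0, 0, 0], "gripper": 0},
  {"linear": [-0.2, 3.7, 10.5], "rotation": [0, 0, 0], "gripper": 0},
  {"linear": [-0.2, 4.5, 10.5], "rotation": [0, 0, 0], "gripper": 0},
  {"linear": [-0.2, 5.3, 10.5], "rotation": [0, 0, 0], "gripper": 0},
  {"linear": [-0.2, 6.1, 10.5], "rotation": [0, 0, 0], "gripper": 0},
  {"linear": [-0.2, 6.9, 10.5], "rotation": [0, 0, 0], "gripper": 0},
  {"linear": [-0.2, 7.5, 10.5], "rotation": [0, 0, 0], "gripper": 0},
])

```text
time: 34.9
tool_pos: [534.6, -178.2, 133.2]
orientation: [-0.05, 0.999, 0.0, -0.0]
force: [0.7, 0.2, -0.2]
gripper_width: 0.3
gripper_force: 0.0
```

Call:
apply_moves([
  {"linear": [0, 0.7, 0], "rotation": [0, 0, 0], "gripper": 0},
  {"linear": [0, 0.7, 0], "rotation": [0, 0, 0], "gripper": 0},
  {"linear": [0, -0.5, 0], "rotation": [0, 0, 0], "gripper": 0},
  {"linear": [0, -2, 0], "rotation": [0, 0, 0], "gripper": 0},
  {"linear": [0, -2, -5], "rotation": [0, 0, 0], "gripper": 0},
  {"linear": [0, -2, -10.5], "rotation": [0, 0, 0], "gripper": 0},
  {"linear": [0, -6, -10.5], "rotation": [0, 0, 0], "gripper": 0},
  {"linear": [0, -6, -10.5], "rotation": [0, 0, 0], "gripper": 0},
])

```text
time: 35.7
tool_pos: [542.4, -243.4, 241.2]
orientation: [-0.049, 0.999, -0.002, 0.002]
force: [-0.6, 0.0, -0.9]
gripper_width: 0.4
gripper_force: 0.0
```

Run:
```python
from h import *
im,H=wcloud();rep(H,im);look();go([-10,60,241]);go([-80,-80,241],HY+np.pi/2)
im,d,W=cloud("top")
a=np.load("top.npz")["W"]
for n,c,r,z in(("garlic",(570,93),40,20),("lemon",(597,-185),40,20),("spice",(602,-273),30,60)):
    o=[]
    for w in(a,W):
        m=(np.hypot(w[...,0]-c[0],w[...,1]-c[1])<r)&(w[...,2]>z)&(w[...,2]<100);o.append((m.sum(),np.nanmean(w[m],0).round(0)))
    print(n,o)
```

```text
tub 1745 [[-14.1, -68.7, 48.7], [36.3, -21.1, 55.8], [79.1, 66.4, 58.2]]
stop top 0 
Rail tops 434 [[-75.8, -74.8, 37.1], [-33.0, -71.4, 39.0], [84.5, 72.3, 40.9]]
Rpost 280 [[-37.3, -107.3, 83.1], [-23.8, -98.4, 85.3], [-8.7, -90.2, 90.6]]
Lpost 53 [[-37.9, 88.0, 83.1], [-35.0, 95.1, 85.3], [-28.5, 105.2, 88.1]]
Rhead 1213 [[-36.9, -78.2, 122.4], [-25.9, -61.9, 147.6], [-10.6, -40.4, 161.2]]
Lhead 553 [[-36.7, 33.4, 122.7], [-26.6, 41.6, 153.6], [-11.4, 64.2, 161.5]]
[ -24.18391737 -184.22531665  239.51561728] [-0.23890311  0.43088212  0.11318888] [ 0.10026672 -0.14851775  0.03396386] 35.75
-50 1.8 74.5
-40 30.5 76.8
-30 26.8 77.5
-20 27.0 77.4
0 -15.2 77.5
20 -14.3 77.6
30 -13.8 78.2
40 -12.9 77.2
50 -10.9 78.2
[-10, 60, 241] [-1.42, 24.29, -0.26]
[-80, -80, 241] [5.55, 10.28, -0.26] [0.0, 0.0, 1.569]
garlic [(np.int64(159), array([568.,  92.,  36.])), (np.int64(164), array([568.,  92.,  35.]))]
lemon [(np.int64(273), array([ 604., -185.,   49.])), (np.int64(201), array([ 602., -180.,   48.]))]
spice [(np.int64(149), array([ 603., -271.,   81.])), (np.int64(0), array([nan, nan, nan]))]<stdin>:8: RuntimeWarning: Mean of empty slice
```

Both latches are latched. From the same viewpoint as before, the tub now sits about 2.5 mm deeper, with its centre at roughly 31. The garlic and lemon have not moved; the gripper hides the spice jar in this view, but I never came near it. Handing in.

```bash
python3 -c "
from plant import robot
print(robot.job_done())"
```

```text
the job is handed in; nothing more can be done
None
```

I handed the job in with both latches snapped down and the tub at an estimated x ≈ 31 mm (29–39 allowed, about ±1 mm uncertain); it sits about 3 mm short of the back stop because the oven front catches its right rear corner, and after a first push that ended too short I reopened the latches, pushed again and re-latched.

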